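# Dispense a plant-food carton and pack it under the kit box tray

## Robot

A 7-joint arm with a two-finger parallel gripper is mounted at the origin on the work surface. World frame = base frame: x ahead of the robot, y to its left, z up, the work surface at z = 0. Lengths are in m, angles in rad, forces in N, time in s.
With the tool pointing down it reaches from about 0.425 to 0.925 m from the base axis. Payload 6.8 kg.
Tool frame: the origin (TCP) lies between the finger pads; the fingertips stand 14 mm ahead of it and the grasp point (between the pads) lies 5 mm behind it (robot.tips_ahead is the distance from the TCP to the fingertips, in m); x points along the fingers, y is the direction in which the jaws open and shut, and the axes are right-handed (so a half turn about x gives the same grasp; the last joint's range is limited). The gripper opens to 88 mm and grips with 3 to 60 N. Pads are 20 mm wide; open, the fingers measure 115 mm over their backs; the gripper's body (75 mm by 178 mm) begins 61 mm behind the grasp point.
Start: joints at [1.035, 0.477, 0.022, 1.555, -0.011, 1.109, -0.083], TCP at [0.28, -0.614, 0.237] pointing down, gripper open.
Joint ranges: [-2.96, 2.96], [-0.34, 2.1], [-1.41, 1.46], [0.24, 2.44], [-1.37, 4.51], [0.17, 1.92], [-2.96, 2.96]. Speed limits (rad/s): [2.39, 2.39, 3.14, 3.14, 3.14, 3.14, 3.14].

## Interface

Orientations are given as [roll, pitch, yaw] about the fixed x, y, z axes, in that order (R = Rz(yaw) Ry(pitch) Rx(roll)).
In Python, from station import robot gives the robot as it stands.
- The arm moves only by the tool move_arm, never from a script. Its argument "steps" is a list of rows, each an object of numbers: "tx", "ty", "tz": the shift along the tool's x, y, z in m; "ax", "ay", "az": the turn, a rotation vector about the tool's x, y, z in degrees. A call has 1 to 10 rows; each row shifts and turns the commanded pose from where the row before left it, along the tool's axes as they then stand; what a row does not reach is not made up. A row lasts 1/10 s, in which the tool goes at most 50 mm and 8.59 degrees, less where a joint would pass 70% of its speed; a pose out of reach is approached as far as the arm can. A call is refused whole if a number of a shift passes 0.05 or a number of a turn 8.59, either way. A call with a gripper value outside its range is refused whole. "gripper" is the gripper's target within -1 to 1 (fully open at 1, half-way at 0, shut at -1), set as the call begins (left out, the last holds). The fingers move at their own pace and stop on an object; "grip_force" is the grip in N (left out, the last holds). Time passes only in rows, so rows that do not move let the fingers close. It gives the time, the measured TCP pose, the force and the opening at its end, in the units of the state.
- robot.get_obs(): the state, without advancing time (a new reading comes with each control period).
- robot.snapshot(name): name is "side" or "top" or "wrist"; returns (picture, depth): 400x640x3 uint8, red, green, blue; 400x640 float32, m along the optical axis (not along the pixel's ray), 0 where there is no reading.
- robot.camera_info(name): a dict with "fx", "fy", "cx", "cy" (pixels), "cam_to_world" (4x4, takes a point from camera to world coordinates). Camera axes: x right, y down, z forward; pixel columns grow to the right and rows downward; lengths in m; the calibration is good to about 2 mm. The wrist camera is an equidistant fisheye: a pixel r from the principal point sees the ray r / f radians off the axis. A picture is of the moment at which its call begins: read the wrist's pose just before it. camera_info takes no time and is no camera call; for the wrist camera it gives the pose at the moment of the call.
- robot.sign_off(): hands the job in, once; it reports no verdict.
Trained networks look in the newest picture that a camera, given by its name, has taken for a name from the list of things; names that differ only in an ending like _2 or _b are one class to them, and where a whole thing is asked for, a point or a joint stands for the part that bears it (a point fixed in the world has none). Each returns a list of dicts, best first, with "score" (0 to 1); they miss things now and then, are a little off and sometimes report something else, mostly with a low value. They report only what shows in the picture. A call takes as long as a camera call.
- robot.look_for(camera, label): "position" ([column, row] in pixels, amid what is visible of it).
- robot.pinpoint(camera, label): "position" ([column, row] in pixels: a listed point, or the origin of a listed thing).
The state is a dict: "t": time; "joints": joint angles; "dq": joint speeds; "joint_torque": joint torques, N m; "ee_pos": TCP position; "tcp_rot": TCP orientation; "force": force on the tool from outside, world axes, zero at the start; "torque": the same for the moment, N m; "width": finger opening in m.
Only numpy, scipy, OpenCV 4.12 (cv2) and the standard library are available. Lean on these libraries where they do the work, as an engineer would, in place of code of your own. Each camera call takes 0.05 s, during which the arm holds its last target.

## Task

Push the red paddle of the carton dispenser fully through its stroke once, so that one plant-food carton comes out, and let the paddle spring all the way back. Then swing the kit box's top tray up and over until it rests open, set the carton down inside the compartment underneath (do not drop it), and lower the tray gently until it is fully shut. Leave the second carton in the dispenser and do not shove or knock over the paper roll, the spray can, the orange ribbon spool or the potted cyclamen.

Things in the scene. Friction and masses are not known exactly. Their poses are not given: they have to be found in the camera images.
- dispenser: Fixed carton dispenser: aluminium deck 8 mm thick, 70 mm wide, with a closed magazine on it (86 x 68 mm, top 119 mm above the counter, clear sides, green roof). Origin on the counter under the magazine's centre; x points the way cartons come out (roughly to the robot's right). The deck runs to 165 mm in front of the origin and carries the ejected carton; the magazine ends at 43 mm.
- slide_pad (a point): Centre of the rear face (push here) of the red upright paddle on the slide: 70 mm wide, 12 to 87 mm above the counter, 8 mm thick; this point is 60 mm up and 181 mm behind the dispenser's origin at rest. It is pushed along the dispenser's +x. Axes as the dispenser's. At full stroke the paddle is still 30 mm behind the magazine.
- slide (a joint): Travel of the sprung slide (m): 0 at rest, 0.100 at its stop (full stroke). The spring takes 2 N at the start, 6 N at full stroke, and returns the slide by itself when let go. At full stroke it has pushed the lowest carton out on the deck, its centre about 100 mm in front of the dispenser's origin, clear of the magazine.
- carton_center (a point): Centre of the lowest carton, the one that comes out: orange box with a green band, 70 mm (its x axis) x 50 mm (y) x 42 mm tall, about 90 g. Starts in the magazine on the deck (centre 29 mm above the counter), its x axis along the dispenser's x.
- spare_center (a point): Centre of the second, identical carton on top of the first in the magazine. It drops on to the deck when the slide springs back and must stay in the magazine.
- kit_box: Fixed green open kit box, 170 mm (x) x 200 mm (y) x 70 mm tall, walls and floor 6 mm thick. Origin at the centre of its underside, on the counter; x points roughly away from the robot. One undivided compartment, 158 x 188 mm inside, covered by the tray when shut.
- tray_link (a joint): Angle a of the tray's links (rad): 0 shut, 1.571 open at its stop. Links 120 mm long lean 45 deg to the box's -x when shut, to +x when open. The tray never tilts: all of it moves 120 mm*(sin(a-0.785)+0.707) along box +x and 120 mm*(cos(a-0.785)-0.707) up (open: 170 mm along +x, same height; peak 35 mm up half-way). About 0.45 kg; rests open or shut by its weight, falls either way from half-way.
- tray_handle (a point): Centre of the tray's orange bar handle: 90 mm long along the box's y (about 65 mm free between its posts), 12 mm wide, 14 mm tall; 150 mm above the counter when shut, 40 mm to the box's -x of the tray's centre. The grey tray is 170 x 200 x 35 mm, underside 70 mm above the counter, with ribbon reels in it.
- towel_center (a point): White paper roll standing, 120 mm across, 200 mm tall; its centre. A bystander.
- spray_center (a point): Green spray can with a white cap, standing, 62 mm across, 190 mm tall; its centre. A bystander.
- spool_orange_center (a point): Orange ribbon spool lying flat, 76 mm across, 32 mm thick; its centre. A bystander.
- pot_center (a point): Terracotta pot with a pink cyclamen, 116 mm across, about 170 mm tall with the flowers; this point half-way up the pot. A bystander.

How it is judged:
On the way, in this order (a step that is already met when the one before it is completed fails the run):
1. the paddle is pushed fully through its stroke and the carton is out (value of joint slide above 0.094 m and x of carton_center in the frame of dispenser above 0.08 m), for 0.1 s.
2. the paddle has sprung back, the second carton still in the magazine (value of joint slide below 0.006 m and x of spare_center in the frame of dispenser between -0.03 and 0.03 m), for 0.1 s.
3. the tray rests open (value of joint tray_link above 1.45 rad), for 0.2 s.
4. the carton lies released in the compartment, tray still open (x of carton_center in the frame of kit_box between -0.065 and 0.065 m and y of carton_center in the frame of kit_box between -0.08 and 0.08 m and z of carton_center in the frame of kit_box between 0 and 0.05 m and value of joint tray_link above 1.4 rad and contact force between the fingers and carton below 0.1 N and linear speed of carton below 0.03 m/s), for 0.2 s.
5. the tray is shut (value of joint tray_link below 0.05 rad), for 0.2 s.
At the end, for the whole second after the job is handed in: The carton lies at rest inside the kit box compartment (centre under 50 mm above the box underside), the tray is shut (under 0.05 rad) and still, the slide is back (under 6 mm) and the second carton is still in the magazine (within 30 mm of the dispenser's origin along x) (all of step 2 and x of carton_center in the frame of kit_box between -0.065 and 0.065 m and y of carton_center in the frame of kit_box between -0.08 and 0.08 m and z of carton_center in the frame of kit_box between 0 and 0.05 m and value of joint tray_link below 0.05 rad and linear speed of carton below 0.03 m/s and velocity of joint tray_link below 0.1 rad/s); the robot touches nothing.
It fails at once if the second carton is pushed out (x of spare_center in the frame of dispenser above 0.05 m).
It fails at once if the carton is dropped (falls freely faster than 0.7 m/s) (linear speed of carton above 0.7 m/s and contact force between the fingers and carton below 0.1 N).
It fails at once if the tray is let fall shut (slams faster than 3.5 rad/s) (velocity of joint tray_link below -3.5 rad/s and value of joint tray_link below 0.4 rad).
It fails at once if a bystander (paper roll, spray can, ribbon spool, pot) is moved more than 30 mm (distance of any of towel_center, spray_center, spool_orange_center, pot_center from where it was at the start of the episode above 0.03 m).
It also fails if it takes over 72 s, if anything falls off the work surface, if the arm or the gripper's body presses on something with over 40 N, if the wrist force passes 120 N, or if a joint passes its speed limit or range.

## Working session

There is one attempt and no reset: what is moved stays moved. The work goes in short steps, Python scripts to look and compute and a tool call to move; the robot and the scene stay as the last step left them, time stands still between calls to the robot, and variables do not carry over. Pictures are saved under pics/ and viewed, and the job is handed in when it is done.

Besides the shell and the picture viewer there is one more tool, called after "Emit:" as name(argument=value, ...), one argument or row to a line, values as JSON. move_arm: Moves the arm, as the interface text tells. Its arguments: {"type":"object","properties":{"steps":{"type":"array","items":{"type":"object","properties":{"tx":{"type":"number"},"ty":{"type":"number"},"tz":{"type":"number"},"ax":{"type":"number"},"ay":{"type":"number"},"az":{"type":"number"}}}},"gripper":{"type":"number"},"grip_force":{"type":"number"}},"required":["steps"]}

```bash
ls; mkdir -p pics; python3 - <<'E'
from station import robot
import cv2
print({k:(v if not hasattr(v,'round') else v) for k,v in robot.get_obs().items()})
for n in ["side","top","wrist"]:
    p,d=robot.snapshot(n); cv2.imwrite(f"pics/{n}0.png",p[:,:,::-1])
    print(n,robot.camera_info(n))
E
```

```text
pics
{'t': 0.0, 'joints': array([ 1.03494142,  0.47776607,  0.02231702,  1.55640206, -0.01147212,
        1.10927373, -0.08311004]), 'dq': array([ 0.0006852 , -0.0001574 ,  0.00024367, -0.00056179,  0.00050571,
        0.00015733, -0.00059851]), 'joint_torque': array([-4.17044730e-04, -5.82850099e+01,  1.53398741e+00, -2.72604579e+01,
       -5.45440963e-02,  1.70143571e-02,  1.22687338e-04]), 'ee_pos': array([ 0.27977841, -0.61368652,  0.23572493]), 'tcp_rot': array([-1.48907206,  1.5690751 ,  2.08032019]), 'force': array([0.68389879, 0.22540423, 0.04639344]), 'torque': array([0.02039227, 0.0243666 , 0.02049445]), 'width': 0.08761028993394064}
side {'fx': 490.49178759929373, 'fy': 490.49178759929373, 'cx': 324.6619737475971, 'cy': 192.9234943795448, 'cam_to_world': array([[ 0.94177892, -0.25602601,  0.21795215,  0.24844365],
       [-0.33621157, -0.72435205,  0.60189359, -1.05833433],
       [ 0.00377367, -0.64012873, -0.7682584 ,  1.36716832],
       [ 0.        ,  0.        ,  0.        ,  1.        ]])}
top {'fx': 442.11204582890065, 'fy': 442.11204582890065, 'cx': 327.47461445644143, 'cy': 194.8702729375297, 'cam_to_world': array([[ 0.01438667, -0.98148055,  0.1910208 ,  0.35198222],
       [-0.99972368, -0.0105674 ,  0.02099766, -0.10211779],
       [-0.0185902 , -0.1912701 , -0.98136138,  1.37409282],
       [ 0.        ,  0.        ,  0.        ,  1.        ]])}
wrist {'fx': 309.70691628693146, 'fy': 309.70691628693146, 'cx': 318.9888393405355, 'cy': 196.12949753592008, 'cam_to_world': array([[ 0.41424972, -0.86986355, -0.2678331 ,  0.35370025],
       [-0.91016003, -0.39669089, -0.11935265, -0.581091  ],
       [-0.00242643,  0.29321278, -0.95604413,  0.38540772],
       [ 0.        ,  0.        ,  0.        ,  1.        ]])}
```

View pics/top0.png

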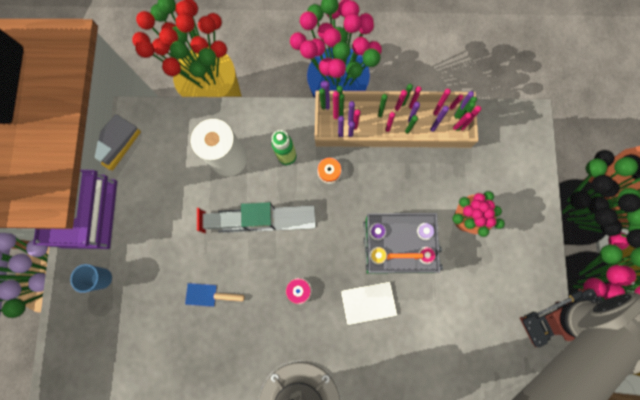

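View pics/side0.png

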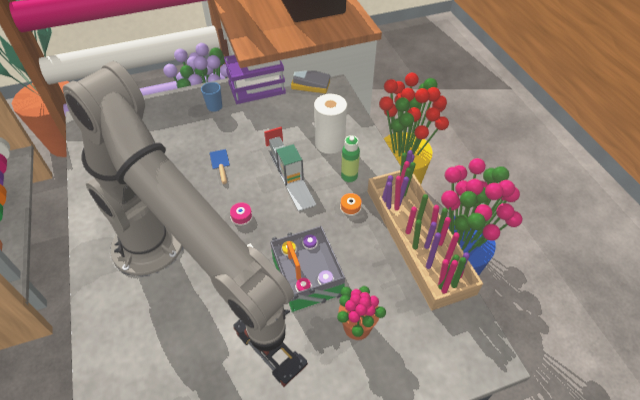

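The top view shows the red paddle at (200,219), green roof (257,216), deck end (315,217), and tray centre ~(402,243) with the orange handle at (405,256). The roll, can, spool and pot are at (212,140), (282,147), (329,169) and (478,213).

```bash
cat > h.py <<'E'
import numpy as np, cv2
from station import robot
from scipy.spatial.transform import Rotation as R
def world(n,d,ci=None):
    ci=ci or robot.camera_info(n)
    v,u=np.mgrid[:d.shape[0],:d.shape[1]]
    x=(u-ci['cx'])/ci['fx'];y=(v-ci['cy'])/ci['fy']
    P=np.stack([x*d,y*d,d],-1)
    T=ci['cam_to_world'];return P@T[:3,:3].T+T[:3,3]
def pix2w(n,uv,z):
    ci=robot.camera_info(n);T=ci['cam_to_world']
    r=T[:3,:3]@np.array([(uv[0]-ci['cx'])/ci['fx'],(uv[1]-ci['cy'])/ci['fy'],1])
    return T[:3,3]+r*(z-T[2,3])/r[2]
def show(name,img,crop=None,s=1):
    if crop: a,b,c,d=crop; img=img[b:d,a:c]
    cv2.imwrite(name,cv2.resize(img,None,fx=s,fy=s,interpolation=cv2.INTER_CUBIC)[:,:,::-1])
E
python3 - <<'E'
from h import *
np.set_printoptions(precision=4,suppress=True)
p,d=robot.snapshot("top");W=world("top",d)
p2,d2=robot.snapshot("side");W2=world("side",d2)
np.savez("s0.npz",p=p,d=d,W=W,p2=p2,d2=d2,W2=W2)
Z={'dispenser':0,'slide_pad':.06,'carton_center':.029,'kit_box':0,'tray_handle':.15,'towel_center':.1,'spray_center':.095,'spool_orange_center':.016,'pot_center':.05}
for l,z in Z.items():
    for c in('top','side'):
        r=robot.pinpoint(c,l)
        for q in r[:2]: print(l,c,q['position'],round(q['score'],2),pix2w(c,q['position'],z))
show('pics/crop1.png',p,(180,180,460,300),2.8)
E
```

```text
dispenser top [262.1, 218.0] 0.86 [0.5432 0.1318 0.    ]
dispenser side [290.4, 172.9] 0.89 [0.5479 0.1478 0.    ]
slide_pad side [273.1, 134.5] 0.75 [0.5306 0.3076 0.06  ]
carton_center top [261.2, 215.0] 0.63 [0.5484 0.13   0.029 ]
carton_center side [290.4, 171.6] 0.52 [0.5435 0.1284 0.029 ]
kit_box top [398.0, 245.5] 0.64 [ 0.4625 -0.2929  0.    ]
tray_handle top [218.6, 150.1] 0.53 [0.7188 0.2409 0.15  ]
tray_handle side [290.9, 252.2] 0.84 [ 0.4243 -0.2849  0.15  ]
towel_center top [220.2, 148.9] 0.75 [0.7375 0.2503 0.1   ]
towel_center side [332.2, 122.4] 0.63 [0.753  0.2551 0.1   ]
spray_center top [282.0, 151.9] 0.92 [0.7313 0.0641 0.095 ]
spray_center side [351.4, 159.0] 0.7 [0.7529 0.0554 0.095 ]
spool_orange_center top [332.7, 167.8] 0.87 [ 0.7039 -0.0884  0.016 ]
spool_orange_center side [346.0, 204.2] 0.79 [ 0.6852 -0.0734  0.016 ]
spool_orange_center side [305.1, 275.9] 0.55 [ 0.4597 -0.2989  0.016 ]
pot_center top [469.2, 216.1] 0.87 [ 0.5493 -0.5007  0.05  ]
pot_center top [280.4, 151.5] 0.39 [0.7459 0.075  0.05  ]
pot_center side [358.9, 321.1] 0.9 [ 0.5537 -0.5103  0.05  ]
```

View pics/crop1.png

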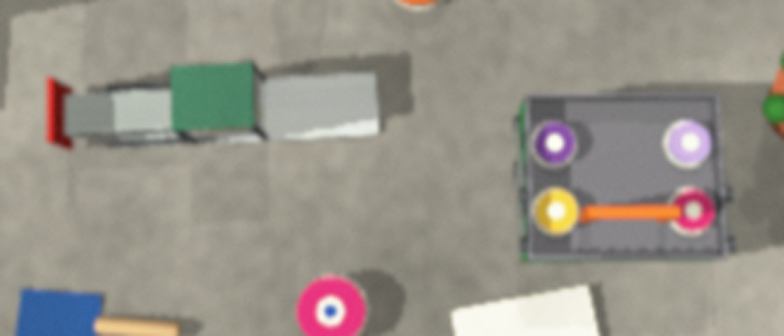

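```bash
python3 - <<'E'
from h import *
np.set_printoptions(precision=4,suppress=True)
s=np.load("s0.npz")
def rect(m,W,name):
    P=W[m]; 
    r=cv2.minAreaRect((P[:,:2]*1000).astype(np.float32)); print(name,m.sum(),P.mean(0),np.median(P,0),'rect',r)
for c,p,W in(('top',s['p'],s['W']),('side',s['p2'],s['W2'])):
    hsv=cv2.cvtColor(p,cv2.COLOR_RGB2HSV).astype(int);H,S,V=hsv[...,0],hsv[...,1],hsv[...,2]
    x,y,z=W[...,0],W[...,1],W[...,2]
    disp=(abs(x-.55)<.1)&(y>-.08)&(y<.38)
    rect(disp&(abs(z-.119)<.006)&(abs(y-.13)<.07),W,c+' roof')
    rect(disp&(z>.02)&((H<6)|(H>174))&(S>150)&(y>.25),W,c+' paddle')
    rect(disp&(z>.02)&((H<6)|(H>174))&(S>150)&(y>.25)&(z>.08),W,c+' paddletop')
    rect(disp&(abs(z-.008)<.004)&(y<.08)&(y>-.05)&(abs(x-.55)<.05),W,c+' deck')
    box=(abs(x-.47)<.14)&(abs(y+.29)<.15)
    rect(box&(z>.06)&(z<.125),W,c+' tray')
    rect(box&(z>.143)&(z<.17),W,c+' handle')
    rect(box&(z>.098)&(z<.112),W,c+' rim')
    hb=np.histogram(z[box],bins=np.arange(-.01,.2,.01));print(hb[0])
E
```

```text
top roof 682 [0.5393 0.1309 0.1193] [0.5386 0.1305 0.1193] rect ((540.3695678710938, 131.18826293945312), (70.5089111328125, 84.78083038330078), 2.7083559036254883)
top paddle 118 [0.524  0.3057 0.0761] [0.5234 0.3052 0.0815] rect ((526.0416870117188, 306.6466064453125), (64.47579956054688, 8.625934600830078), 5.438645839691162)
top paddletop 64 [0.5249 0.3069 0.0858] [0.5246 0.3063 0.0859] rect ((526.0416870117188, 306.6466064453125), (64.47579956054688, 8.625934600830078), 5.438645839691162)
top deck 704 [0.5468 0.0225 0.0082] [0.5465 0.0235 0.0082] rect ((549.8216552734375, 16.770416259765625), (126.07994079589844, 98.75823974609375), 89.300048828125)
top tray 4211 [ 0.4656 -0.2943  0.0815] [ 0.4668 -0.2946  0.0765] rect ((464.4172058105469, -312.65545654296875), (169.09811401367188, 256.1211242675781), 0.7592372298240662)
top handle 162 [ 0.4244 -0.2923  0.1566] [ 0.4244 -0.2927  0.1568] rect ((424.4365234375, -293.2381591796875), (11.32219123840332, 88.53595733642578), 0.5378708243370056)
top rim 472 [ 0.4586 -0.2931  0.1046] [ 0.4485 -0.2843  0.1047] rect ((464.1576232910156, -
[... 771 characters left out ...]
, 14.99984359741211), (130.1179656982422, 93.8981704711914), 89.26216888427734)
side tray 3469 [ 0.4723 -0.2931  0.0818] [ 0.4747 -0.2922  0.0769] rect ((468.40386962890625, -307.041015625), (170.61204528808594, 255.01316833496094), 1.168588399887085)
side handle 125 [ 0.4272 -0.2961  0.1549] [ 0.427  -0.2956  0.1555] rect ((427.8044738769531, -293.2998962402344), (12.22585391998291, 92.1102066040039), 0.8670387268066406)
side rim 444 [ 0.4694 -0.2892  0.1036] [ 0.4582 -0.2801  0.1035] rect ((467.9830017089844, -290.9669494628906), (170.3989715576172, 223.0111083984375), 1.3522121906280518)
[ 868  855   87   88   91   88   88  268 1769  547  484  380   14   14
   23   19  103    7    0    0]
```

```bash
cat >> h.py <<'E'
def pose():
    o=robot.get_obs(); return o['ee_pos'],R.from_euler('xyz',o['tcp_rot']),o
# desired tool: x down, y (jaws) along +-world x rotated by yaw deg
def downR(yaw,sgn=1):
    y=np.array([np.cos(np.radians(yaw)),np.sin(np.radians(yaw)),0])*sgn
    x=np.array([0,0,-1.]);return R.from_matrix(np.stack([x,y,np.cross(x,y)],1))
E
python3 - <<'E'
from h import *
np.set_printoptions(precision=3,suppress=True)
p,r,o=pose();print(r.as_matrix())
T=robot.camera_info('wrist')['cam_to_world'];print('cam in tool',r.inv().apply(T[:3,3]-p))
for s in(1,-1):
  for yaw in (3.6,1): print(s,yaw,np.degrees((r.inv()*downR(yaw,s)).as_rotvec()), r.inv().apply(np.array([.5,-.1,.25])-p))
E
```

```text
[[-0.     0.415 -0.91 ]
 [ 0.    -0.91  -0.415]
 [-1.    -0.     0.   ]]
cam in tool [-0.15   0.001 -0.081]
1 3.6 [-69.093  -0.      0.003] [-0.013 -0.377 -0.413]
1 1 [-66.493  -0.      0.003] [-0.013 -0.377 -0.413]
-1 3.6 [110.907   0.003   0.001] [-0.013 -0.377 -0.413]
-1 1 [113.507   0.003   0.   ] [-0.013 -0.377 -0.413]
```

```bash
cat >> h.py <<'E'
def plan(target,yaw,n,p=None,r=None,sgn=1):
    if p is None: p,r,_=pose()
    r1=downR(yaw,sgn); dv=(r.inv()*r1).as_rotvec(); d=(np.array(target)-p)/n
    for i in range(n):
        s=r.inv().apply(d); a=np.degrees(dv/n)
        print('{"tx":%.3f,"ty":%.3f,"tz":%.3f,"ax":%.2f,"ay":%.2f,"az":%.2f}'%(*s,*a)); r=r*R.from_rotvec(dv/n)
E
python3 - <<'E'
from h import *
plan([.5,-.1,.26],3.6,13)
E
```

```text
{"tx":-0.002,"ty":-0.029,"tz":-0.032,"ax":-5.31,"ay":-0.00,"az":0.00}
{"tx":-0.002,"ty":-0.026,"tz":-0.034,"ax":-5.31,"ay":-0.00,"az":0.00}
{"tx":-0.002,"ty":-0.023,"tz":-0.037,"ax":-5.31,"ay":-0.00,"az":0.00}
{"tx":-0.002,"ty":-0.019,"tz":-0.039,"ax":-5.31,"ay":-0.00,"az":0.00}
{"tx":-0.002,"ty":-0.015,"tz":-0.040,"ax":-5.31,"ay":-0.00,"az":0.00}
{"tx":-0.002,"ty":-0.012,"tz":-0.041,"ax":-5.31,"ay":-0.00,"az":0.00}
{"tx":-0.002,"ty":-0.008,"tz":-0.042,"ax":-5.31,"ay":-0.00,"az":0.00}
{"tx":-0.002,"ty":-0.004,"tz":-0.043,"ax":-5.31,"ay":-0.00,"az":0.00}
{"tx":-0.002,"ty":0.000,"tz":-0.043,"ax":-5.31,"ay":-0.00,"az":0.00}
{"tx":-0.002,"ty":0.004,"tz":-0.043,"ax":-5.31,"ay":-0.00,"az":0.00}
{"tx":-0.002,"ty":0.008,"tz":-0.042,"ax":-5.31,"ay":-0.00,"az":0.00}
{"tx":-0.002,"ty":0.012,"tz":-0.041,"ax":-5.31,"ay":-0.00,"az":0.00}
{"tx":-0.002,"ty":0.016,"tz":-0.040,"ax":-5.31,"ay":-0.00,"az":0.00}
```

Emit:
move_arm(
  steps=[
    {"tx": -0.003, "ty": -0.029, "tz": -0.032, "ax": -5.3},
    {"tx": -0.003, "ty": -0.026, "tz": -0.034, "ax": -5.3},
    {"tx": -0.003, "ty": -0.023, "tz": -0.037, "ax": -5.3},
    {"tx": -0.003, "ty": -0.019, "tz": -0.039, "ax": -5.3},
    {"tx": -0.003, "ty": -0.015, "tz": -0.04, "ax": -5.3},
    {"tx": -0.003, "ty": -0.012, "tz": -0.041, "ax": -5.3},
    {"tx": -0.002, "ty": -0.008, "tz": -0.042, "ax": -5.3},
    {"tx": -0.002, "ty": -0.004, "tz": -0.043, "ax": -5.3},
    {"tx": -0.002, "ty": 0.0, "tz": -0.043, "ax": -5.3},
    {"tx": -0.002, "ty": 0.004, "tz": -0.043, "ax": -5.3},
  ],
  gripper=-1,
  grip_force=20,
)

```text
invalid input
```

Emit:
move_arm(
  steps=[
    {"tx": -0.003, "ty": -0.029, "tz": -0.032, "ax": -5.3, "ay": 0, "az": 0},
    {"tx": -0.003, "ty": -0.026, "tz": -0.034, "ax": -5.3, "ay": 0, "az": 0},
  ],
  gripper=-1,
)

```text
t: 1.35
ee_pos: [0.3133, -0.5348, 0.2423]
tcp_rot: [-0.369, 1.57, -2.897]
force: [0.5, 0.1, 0.5]
width: 0.075
```

Emit:
move_arm(
  steps=[
    {"tx": -0.003, "ty": -0.023, "tz": -0.037, "ax": -5.3, "ay": 0, "az": 0},
    {"tx": -0.003, "ty": -0.019, "tz": -0.039, "ax": -5.3, "ay": 0, "az": 0},
    {"tx": -0.003, "ty": -0.015, "tz": -0.04, "ax": -5.3, "ay": 0, "az": 0},
    {"tx": -0.003, "ty": -0.012, "tz": -0.041, "ax": -5.3, "ay": 0, "az": 0},
    {"tx": -0.002, "ty": -0.008, "tz": -0.042, "ax": -5.3, "ay": 0, "az": 0},
    {"tx": -0.002, "ty": -0.004, "tz": -0.043, "ax": -5.3, "ay": 0, "az": 0},
    {"tx": -0.002, "ty": 0, "tz": -0.043, "ax": -5.3, "ay": 0, "az": 0},
    {"tx": -0.002, "ty": 0.004, "tz": -0.043, "ax": -5.3, "ay": 0, "az": 0},
  ],
)

```text
t: 2.15
ee_pos: [0.4496, -0.2168, 0.2631]
tcp_rot: [1.088, 1.57, -0.698]
force: [0.9, -1.0, -0.1]
width: 0.0115
```

```bash
python3 - <<'E'
from h import *
p,r,o=pose();print(p,o['t'],r.as_matrix().round(3),o['joints'].round(3))
plan([.53,.385,.25],3.6,12)
E
```

```text
[ 0.44961187 -0.21676086  0.26309632] 2.15 [[ 0.001  0.977 -0.213]
 [-0.001 -0.213 -0.977]
 [-1.     0.001  0.   ]] [ 0.634  0.182 -0.35   1.917  0.072  1.054  0.04 ]
{"tx":0.001,"ty":-0.004,"tz":-0.050,"ax":-1.32,"ay":0.00,"az":-0.00}
{"tx":0.001,"ty":-0.003,"tz":-0.051,"ax":-1.32,"ay":0.00,"az":-0.00}
{"tx":0.001,"ty":-0.002,"tz":-0.051,"ax":-1.32,"ay":0.00,"az":-0.00}
{"tx":0.001,"ty":-0.001,"tz":-0.051,"ax":-1.32,"ay":0.00,"az":-0.00}
{"tx":0.001,"ty":0.001,"tz":-0.051,"ax":-1.32,"ay":0.00,"az":-0.00}
{"tx":0.001,"ty":0.002,"tz":-0.051,"ax":-1.32,"ay":0.00,"az":-0.00}
{"tx":0.001,"ty":0.003,"tz":-0.051,"ax":-1.32,"ay":0.00,"az":-0.00}
{"tx":0.001,"ty":0.004,"tz":-0.050,"ax":-1.32,"ay":0.00,"az":-0.00}
{"tx":0.001,"ty":0.005,"tz":-0.050,"ax":-1.32,"ay":0.00,"az":-0.00}
{"tx":0.001,"ty":0.006,"tz":-0.050,"ax":-1.32,"ay":0.00,"az":-0.00}
{"tx":0.001,"ty":0.008,"tz":-0.050,"ax":-1.32,"ay":0.00,"az":-0.00}
{"tx":0.001,"ty":0.009,"tz":-0.050,"ax":-1.32,"ay":0.00,"az":-0.00}
```

Emit:
move_arm(
  steps=[
    {"tx": 0.001, "ty": -0.003, "tz": -0.048, "ax": -1.6, "ay": 0, "az": 0},
    {"tx": 0.001, "ty": -0.002, "tz": -0.048, "ax": -1.6, "ay": 0, "az": 0},
    {"tx": 0.001, "ty": -0.001, "tz": -0.048, "ax": -1.2, "ay": 0, "az": 0},
    {"tx": 0.001, "ty": 0, "tz": -0.048, "ax": -1.2, "ay": 0, "az": 0},
    {"tx": 0.001, "ty": 0.001, "tz": -0.048, "ax": -1.2, "ay": 0, "az": 0},
    {"tx": 0.001, "ty": 0.002, "tz": -0.048, "ax": -1.2, "ay": 0, "az": 0},
    {"tx": 0.001, "ty": 0.003, "tz": -0.048, "ax": -1.2, "ay": 0, "az": 0},
    {"tx": 0.001, "ty": 0.004, "tz": -0.048, "ax": -1.2, "ay": 0, "az": 0},
    {"tx": 0.001, "ty": 0.005, "tz": -0.048, "ax": -1.2, "ay": 0, "az": 0},
    {"tx": 0.001, "ty": 0.006, "tz": -0.048, "ax": -1.2, "ay": 0, "az": 0},
  ],
)

```text
t: 3.15
ee_pos: [0.518, 0.2596, 0.2528]
tcp_rot: [1.398, 1.57, -0.167]
force: [0.9, -0.1, 0.4]
width: 0.0006
```

Emit:
move_arm(
  steps=[
    {"tx": 0.001, "ty": 0.006, "tz": -0.04, "ax": -1.3, "ay": 0, "az": 0},
    {"tx": 0, "ty": 0, "tz": 0, "ax": 0, "ay": 0, "az": 0},
    {"tx": 0, "ty": 0, "tz": 0, "ax": 0, "ay": 0, "az": 0},
  ],
)

```text
t: 3.45
ee_pos: [0.5232, 0.2986, 0.2513]
tcp_rot: [-1.421, 1.57, -2.962]
force: [0.2, -1.0, 0.4]
width: 0.0006
```

```bash
python3 - <<'E'
from h import *
p,r,o=pose();print(p,o['t'],r.as_matrix().round(3),o['joints'].round(3),o['width'])
plan([.528,.37,.063],3.6,6)
E
```

```text
[0.52317602 0.29856345 0.25129724] 3.45 [[-0.001  1.     0.03 ]
 [-0.     0.03  -1.   ]
 [-1.    -0.001  0.   ]] [-0.13   0.419 -0.649  1.685  0.275  1.131 -0.826] 0.0006206113511715912
{"tx":0.031,"ty":0.001,"tz":-0.012,"ax":-0.32,"ay":0.00,"az":0.01}
{"tx":0.031,"ty":0.001,"tz":-0.012,"ax":-0.32,"ay":0.00,"az":0.01}
{"tx":0.031,"ty":0.001,"tz":-0.012,"ax":-0.32,"ay":0.00,"az":0.01}
{"tx":0.031,"ty":0.001,"tz":-0.012,"ax":-0.32,"ay":0.00,"az":0.01}
{"tx":0.031,"ty":0.001,"tz":-0.012,"ax":-0.32,"ay":0.00,"az":0.01}
{"tx":0.031,"ty":0.001,"tz":-0.012,"ax":-0.32,"ay":0.00,"az":0.01}
```

Emit:
move_arm(
  steps=[
    {"tx": 0, "ty": 0.002, "tz": -0.038, "ax": -1, "ay": 0, "az": 0},
    {"tx": 0, "ty": 0.002, "tz": -0.036, "ax": -0.9, "ay": 0, "az": 0},
    {"tx": 0.04, "ty": 0, "tz": 0, "ax": 0, "ay": 0, "az": 0},
    {"tx": 0.04, "ty": 0, "tz": 0, "ax": 0, "ay": 0, "az": 0},
    {"tx": 0.04, "ty": 0, "tz": 0, "ax": 0, "ay": 0, "az": 0},
    {"tx": 0.04, "ty": 0, "tz": 0, "ax": 0, "ay": 0, "az": 0},
    {"tx": 0.028, "ty": 0, "tz": 0, "ax": 0, "ay": 0, "az": 0},
    {"tx": 0, "ty": 0, "tz": 0, "ax": 0, "ay": 0, "az": 0},
  ],
)

```text
t: 4.25
ee_pos: [0.5236, 0.3673, 0.0597]
tcp_rot: [-0.762, 1.563, -2.274]
force: [-0.3, -1.0, -0.5]
width: 0.0003
```

```bash
python3 - <<'E'
from h import *
p,d=robot.snapshot('side');show('pics/side1.png',p,(200,80,400,230),4)
p,d=robot.snapshot('top');show('pics/top1.png',p,(150,150,400,300),3.2)
p,r,o=pose();print(p,o['t'],r.as_matrix().round(3))
E
```

```text
[0.52562057 0.37064177 0.06431364] 4.35 [[ 0.     0.998  0.059]
 [-0.001  0.059 -0.998]
 [-1.     0.     0.001]]
```

View pics/side1.png

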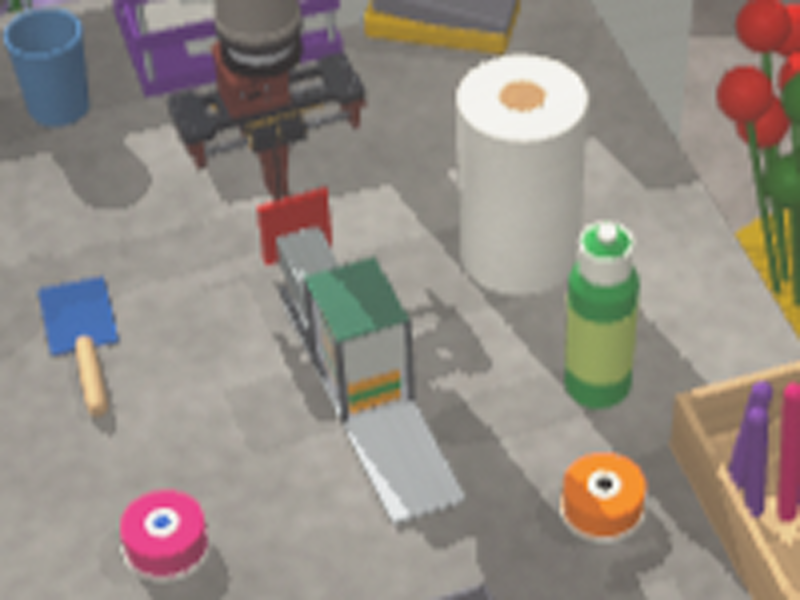

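View pics/top1.png

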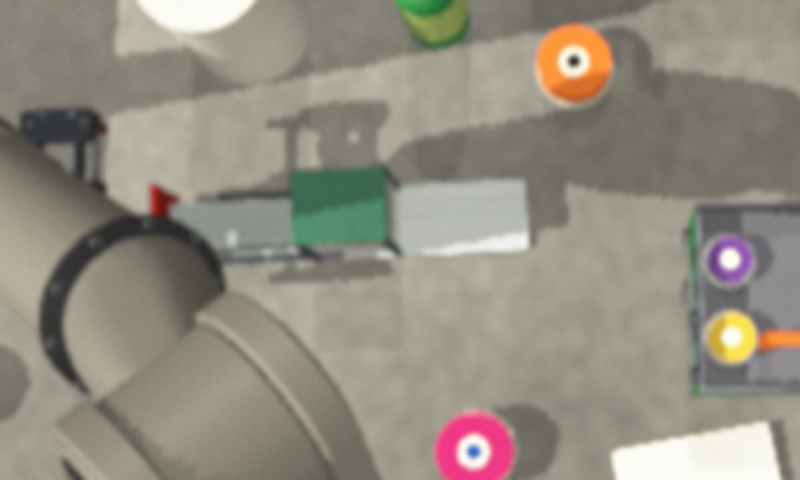

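Emit:
move_arm(
  steps=[
    {"tx": 0, "ty": 0, "tz": 0.025, "ax": 0, "ay": 0, "az": 0},
    {"tx": 0, "ty": 0, "tz": 0.02, "ax": 0, "ay": 0, "az": 0},
    {"tx": 0, "ty": 0, "tz": 0.012, "ax": 0, "ay": 0, "az": 0},
    {"tx": 0, "ty": 0, "tz": 0.012, "ax": 0, "ay": 0, "az": 0},
    {"tx": 0, "ty": 0, "tz": 0.012, "ax": 0, "ay": 0, "az": 0},
    {"tx": 0, "ty": 0, "tz": 0.012, "ax": 0, "ay": 0, "az": 0},
    {"tx": 0, "ty": 0, "tz": 0.012, "ax": 0, "ay": 0, "az": 0},
    {"tx": 0, "ty": 0, "tz": 0.012, "ax": 0, "ay": 0, "az": 0},
    {"tx": 0, "ty": 0, "tz": 0.01, "ax": 0, "ay": 0, "az": 0},
    {"tx": 0, "ty": 0, "tz": 0.008, "ax": 0, "ay": 0, "az": 0},
  ],
)

```text
t: 5.35
ee_pos: [0.5351, 0.2404, 0.0664]
tcp_rot: [2.337, 1.563, 0.829]
force: [2.1, 7.3, 0.8]
width: 0.0003
```

Emit:
move_arm(
  steps=[
    {"tx": 0, "ty": 0, "tz": 0.005, "ax": 0, "ay": 0, "az": 0},
    {"tx": 0, "ty": 0, "tz": 0, "ax": 0, "ay": 0, "az": 0},
  ],
)

```text
t: 5.55
ee_pos: [0.5355, 0.2348, 0.0663]
tcp_rot: [2.268, 1.563, 0.759]
force: [2.1, 5.3, 1.3]
width: -0.0
```

```bash
python3 - <<'E'
from h import *
p,d=robot.snapshot('side');show('pics/side2.png',p,(200,80,400,230),4)
p,r,o=pose();print(p,o['t'],o['force'],r.as_matrix().round(3))
E
```

```text
[0.53544265 0.23510578 0.06632018] 5.6 [1.75536146 5.30224856 2.0984264 ] [[ 0.005  0.998  0.062]
 [ 0.005  0.062 -0.998]
 [-1.     0.006 -0.005]]
```

View pics/side2.png

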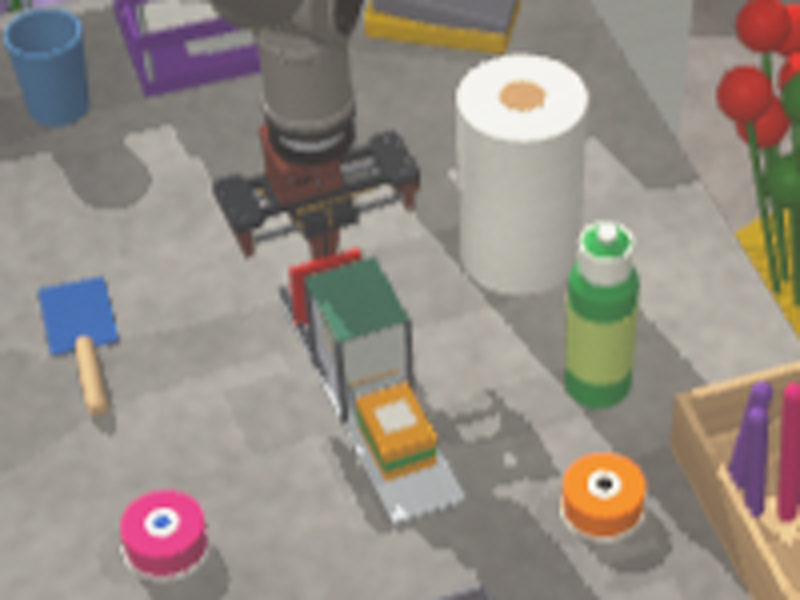

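Carton is nearly out (side pic, (397,430)); the force of ~5.3 N suggests ~83 mm of travel, so I'll push on.

Emit:
move_arm(
  steps=[
    {"tx": 0, "ty": 0, "tz": 0.006, "ax": 0, "ay": 0, "az": 0},
    {"tx": 0, "ty": 0, "tz": 0.005, "ax": 0, "ay": 0, "az": 0},
    {"tx": 0, "ty": 0, "tz": 0.003, "ax": 0, "ay": 0, "az": 0},
    {"tx": 0, "ty": 0, "tz": 0.002, "ax": 0, "ay": 0, "az": 0},
    {"tx": 0, "ty": 0, "tz": 0, "ax": 0, "ay": 0, "az": 0},
  ],
)

```text
t: 6.1
ee_pos: [0.5361, 0.225, 0.0666]
tcp_rot: [2.598, 1.556, 1.093]
force: [3.2, 16.5, -5.0]
width: 0.0002
```

```bash
python3 - <<'E'
from h import *
np.set_printoptions(precision=4,suppress=True)
p,d=robot.snapshot('side');show('pics/side3.png',p,(200,80,400,230),4);W=world('side',d)
p,r,o=pose();print(p,o['t'],o['force'])
m=(abs(W[...,0]-.55)<.06)&(abs(W[...,1]-.03)<.1)&(abs(W[...,2]-.05)<.004)
P=W[m];print(P.mean(0),m.sum(),cv2.minAreaRect((P[:,:2]*1000).astype(np.float32)))
E
```

```text
[0.5361 0.225  0.0666] 6.15 [ 2.7033 17.3212 -5.3392]
[0.5473 0.0465 0.05  ] 237 ((549.9261474609375, 49.2579460144043), (69.74848175048828, 99.7533950805664), 5.868208885192871)
```

View pics/side3.png

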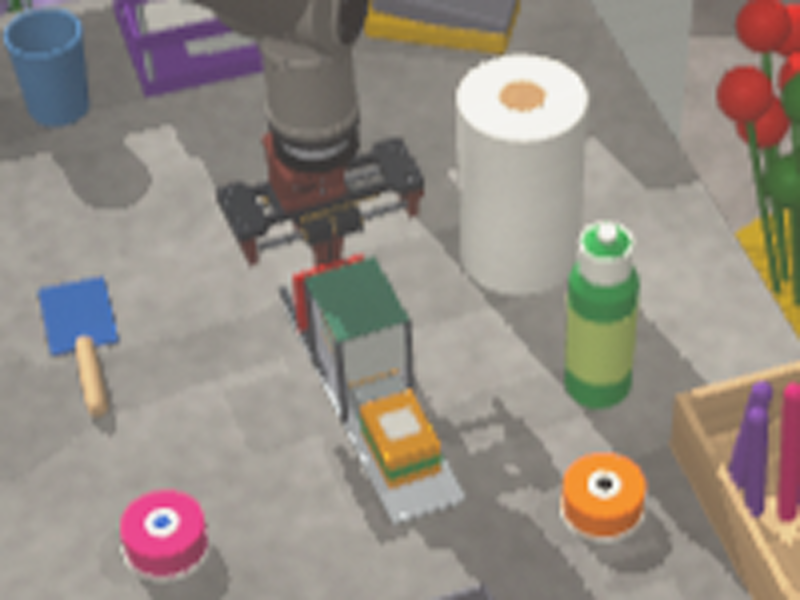

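Emit:
move_arm(
  steps=[
    {"tx": 0, "ty": 0, "tz": 0.003, "ax": 0, "ay": 0, "az": 0},
    {"tx": 0, "ty": 0, "tz": 0, "ax": 0, "ay": 0, "az": 0},
  ],
)

```text
t: 6.35
ee_pos: [0.5361, 0.2249, 0.0667]
tcp_rot: [2.662, 1.551, 1.159]
force: [3.8, 24.0, -9.7]
width: 0.0005
```

Hard stop confirmed (force rises with no motion). Retreat smoothly.

Emit:
move_arm(
  steps=[
    {"tx": 0, "ty": 0, "tz": -0.012, "ax": 0, "ay": 0, "az": 0},
    {"tx": 0, "ty": 0, "tz": -0.018, "ax": 0, "ay": 0, "az": 0},
    {"tx": 0, "ty": 0, "tz": -0.018, "ax": 0, "ay": 0, "az": 0},
    {"tx": 0, "ty": 0, "tz": -0.018, "ax": 0, "ay": 0, "az": 0},
    {"tx": 0, "ty": 0, "tz": -0.018, "ax": 0, "ay": 0, "az": 0},
    {"tx": 0, "ty": 0, "tz": -0.018, "ax": 0, "ay": 0, "az": 0},
    {"tx": 0, "ty": 0, "tz": -0.018, "ax": 0, "ay": 0, "az": 0},
    {"tx": 0, "ty": 0, "tz": -0.02, "ax": 0, "ay": 0, "az": 0},
    {"tx": 0, "ty": 0, "tz": -0.025, "ax": 0, "ay": 0, "az": 0},
    {"tx": -0.04, "ty": 0, "tz": 0, "ax": 0, "ay": 0, "az": 0},
  ],
)

```text
t: 7.35
ee_pos: [0.5201, 0.3794, 0.099]
tcp_rot: [-1.197, 1.561, -2.702]
force: [0.2, -0.5, 0.8]
width: 0.0003
```

Emit:
move_arm(
  steps=[
    {"tx": -0.045, "ty": 0, "tz": 0, "ax": 0, "ay": 0, "az": 0},
    {"tx": -0.045, "ty": 0, "tz": 0, "ax": 0, "ay": 0, "az": 0},
    {"tx": -0.045, "ty": 0, "tz": 0, "ax": 0, "ay": 0, "az": 0},
  ],
)

```text
t: 7.65
ee_pos: [0.5239, 0.3778, 0.24]
tcp_rot: [-0.782, 1.569, -2.292]
force: [0.9, 0.4, 0.4]
width: 0.0007
```

```bash
python3 - <<'E'
from h import *
np.set_printoptions(precision=4,suppress=True)
p,d=robot.snapshot('side');show('pics/side4.png',p,(200,80,400,230),4);W=world('side',d)
pp,r,o=pose();print(pp,o['t'],o['force'])
m=(abs(W[...,0]-.55)<.06)&(abs(W[...,1]-.03)<.05)&(abs(W[...,2]-.05)<.004)
P=W[m];print(P.mean(0),m.sum(),cv2.minAreaRect((P[:,:2]*1000).astype(np.float32)))
hsv=cv2.cvtColor(p,cv2.COLOR_RGB2HSV).astype(int);H,S=hsv[...,0],hsv[...,1]
m=(abs(W[...,0]-.55)<.1)&(W[...,1]>.15)&(W[...,1]<.34)&((H<6)|(H>174))&(S>150)&(W[...,2]>.02)&(W[...,2]<.095);print('paddle',W[m].mean(0),m.sum())
for c in('side','top'):
  if c=='top': p,d=robot.snapshot('top')
  for l,z in(('carton_center',.029),('spare_center',.029)):
    for q in robot.pinpoint(c,l)[:3]: print(c,l,q,pix2w(c,q['position'],z))
E
```

```text
[0.5264 0.3808 0.2486] 7.7 [1.5905 2.2474 4.3669]
[0.5489 0.0345 0.0501] 174 ((549.3233032226562, 34.557342529296875), (49.70416259765625, 73.50993347167969), 3.6203386783599854)
paddle [0.5318 0.3074 0.067 ] 131
side carton_center {'position': [300.6, 187.9], 'score': 0.54} [0.5547 0.0408 0.029 ]
top carton_center {'position': [292.9, 216.0], 'score': 0.64} [0.5464 0.0321 0.029 ]
```

View pics/side4.png

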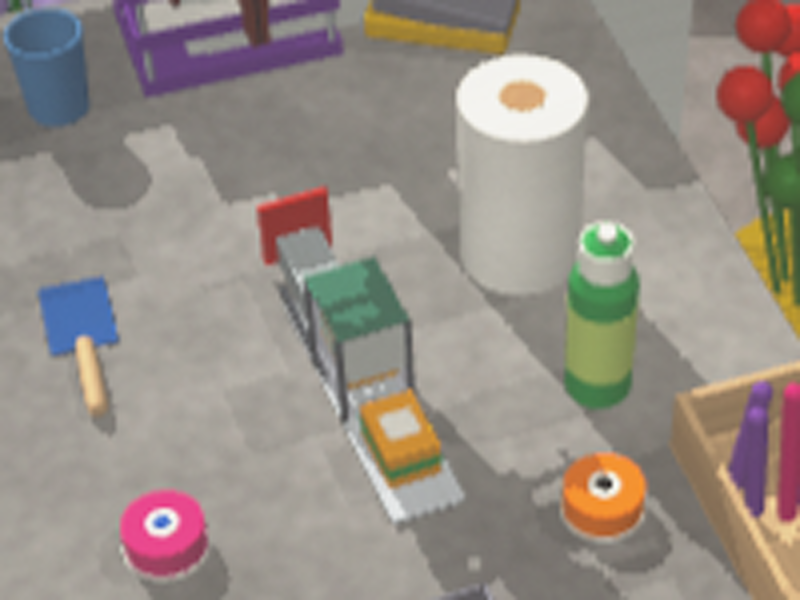

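Paddle is back at (296,225), the carton is out on the deck at (400,435), world (0.549,0.033), and the spare stays inside. Next the tray handle.

```bash
python3 - <<'E'
from h import *
plan([.428,-.25,.26],1.0,14)
E
```

```text
{"tx":-0.002,"ty":-0.010,"tz":0.044,"ax":0.18,"ay":0.01,"az":0.01}
{"tx":-0.002,"ty":-0.009,"tz":0.044,"ax":0.18,"ay":0.01,"az":0.01}
{"tx":-0.002,"ty":-0.009,"tz":0.044,"ax":0.18,"ay":0.01,"az":0.01}
{"tx":-0.002,"ty":-0.009,"tz":0.044,"ax":0.18,"ay":0.01,"az":0.01}
{"tx":-0.002,"ty":-0.009,"tz":0.044,"ax":0.18,"ay":0.01,"az":0.01}
{"tx":-0.002,"ty":-0.009,"tz":0.044,"ax":0.18,"ay":0.01,"az":0.01}
{"tx":-0.002,"ty":-0.009,"tz":0.044,"ax":0.18,"ay":0.01,"az":0.01}
{"tx":-0.002,"ty":-0.009,"tz":0.044,"ax":0.18,"ay":0.01,"az":0.01}
{"tx":-0.002,"ty":-0.008,"tz":0.045,"ax":0.18,"ay":0.01,"az":0.01}
{"tx":-0.002,"ty":-0.008,"tz":0.045,"ax":0.18,"ay":0.01,"az":0.01}
{"tx":-0.002,"ty":-0.008,"tz":0.045,"ax":0.18,"ay":0.01,"az":0.01}
{"tx":-0.002,"ty":-0.008,"tz":0.045,"ax":0.18,"ay":0.01,"az":0.01}
{"tx":-0.002,"ty":-0.008,"tz":0.045,"ax":0.18,"ay":0.01,"az":0.01}
{"tx":-0.002,"ty":-0.008,"tz":0.045,"ax":0.18,"ay":0.01,"az":0.01}
```

Emit:
move_arm(
  steps=[
    {"tx": -0.002, "ty": -0.009, "tz": 0.044, "ax": 0.2, "ay": 0, "az": 0},
    {"tx": -0.002, "ty": -0.009, "tz": 0.044, "ax": 0.2, "ay": 0, "az": 0},
    {"tx": -0.002, "ty": -0.009, "tz": 0.044, "ax": 0.2, "ay": 0, "az": 0},
    {"tx": -0.002, "ty": -0.009, "tz": 0.044, "ax": 0.2, "ay": 0, "az": 0},
    {"tx": -0.002, "ty": -0.009, "tz": 0.044, "ax": 0.2, "ay": 0, "az": 0},
    {"tx": -0.002, "ty": -0.009, "tz": 0.044, "ax": 0.2, "ay": 0, "az": 0},
    {"tx": 0, "ty": -0.009, "tz": 0.044, "ax": 0.2, "ay": 0, "az": 0},
    {"tx": 0, "ty": -0.008, "tz": 0.045, "ax": 0.2, "ay": 0, "az": 0},
    {"tx": 0, "ty": -0.008, "tz": 0.045, "ax": 0.2, "ay": 0, "az": 0},
    {"tx": 0, "ty": -0.008, "tz": 0.045, "ax": 0.2, "ay": 0, "az": 0},
  ],
  gripper=-0.2,
)

```text
t: 8.95
ee_pos: [0.4559, -0.0705, 0.2491]
tcp_rot: [-1.71, 1.568, 3.028]
force: [0.8, 0.2, 0.9]
width: 0.0349
```

Emit:
move_arm(
  steps=[
    {"tx": 0, "ty": -0.008, "tz": 0.045, "ax": 0.2, "ay": 0, "az": 0},
    {"tx": 0, "ty": -0.008, "tz": 0.045, "ax": 0.2, "ay": 0, "az": 0},
    {"tx": 0, "ty": -0.008, "tz": 0.045, "ax": 0.2, "ay": 0, "az": 0},
    {"tx": 0, "ty": -0.008, "tz": 0.045, "ax": 0, "ay": 0, "az": 0},
    {"tx": 0, "ty": 0, "tz": 0.03, "ax": 0, "ay": 0, "az": 0},
    {"tx": 0, "ty": 0, "tz": 0, "ax": 0, "ay": 0, "az": 0},
    {"tx": 0, "ty": 0, "tz": 0, "ax": 0, "ay": 0, "az": 0},
  ],
)

```text
t: 9.65
ee_pos: [0.429, -0.2789, 0.249]
tcp_rot: [-2.255, 1.567, 2.471]
force: [0.3, 0.3, 0.3]
width: 0.0347
```

```bash
python3 - <<'E'
from h import *
np.set_printoptions(precision=4,suppress=True)
pp,r,o=pose();print(pp,o['t'],o['force'],o['width'],r.as_matrix().round(3),o['joints'])
p,d=robot.snapshot('wrist');show('pics/wrist5.png',p)
ci=robot.camera_info('wrist');T=ci['cam_to_world']
hsv=cv2.cvtColor(p,cv2.COLOR_RGB2HSV).astype(int);H,S,V=[hsv[...,i] for i in range(3)]
v,u=np.mgrid[:400,:640];x=u-ci['cx'];y=v-ci['cy'];rr=np.hypot(x,y)+1e-9;th=rr/ci['fx']
ray=np.stack([np.sin(th)*x/rr,np.sin(th)*y/rr,np.cos(th)],-1)
W=(ray*(d/np.maximum(ray[...,2],.05))[...,None])@T[:3,:3].T+T[:3,3]
m=(H>4)&(H<18)&(S>150)&(W[...,2]>.145)&(W[...,2]<.17)&(d>0)
P=W[m];print(m.sum(),P.mean(0),cv2.minAreaRect((P[:,:2]*1000).astype(np.float32)))
plan([.426,-.293,.145],1.0,1)
E
```

```text
[ 0.429  -0.2789  0.249 ] 9.65 [0.3282 0.2738 0.2787] 0.03467626596627254 [[-0.003  1.     0.014]
 [ 0.002  0.014 -1.   ]
 [-1.    -0.003 -0.002]] [ 0.7724  0.2219 -0.3662  1.9039  0.0907  1.0354  0.3823]
1356 [ 0.4244 -0.2873  0.158 ] ((424.6011657714844, -291.1965637207031), (11.62870979309082, 88.73924255371094), 0.9586780667304993)
{"tx":0.104,"ty":-0.003,"tz":0.015,"ax":-0.05,"ay":-0.12,"az":0.13}
```

View pics/wrist5.png

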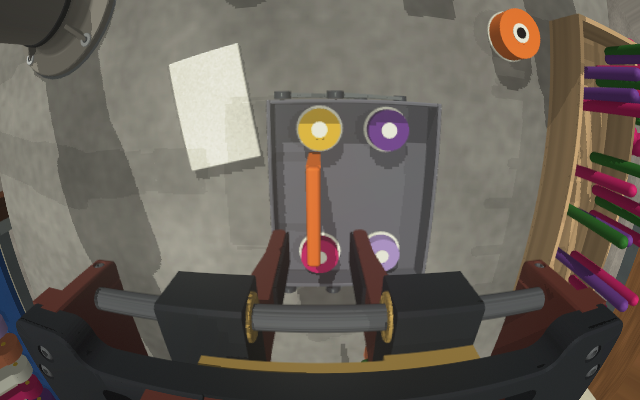

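Handle in the wrist view runs (314,155)–(314,265), just left of midway between the fingers; world centre (0.4246,−0.291), top at 0.158, as expected.

Emit:
move_arm(
  steps=[
    {"tx": 0.03, "ty": -0.002, "tz": 0.006, "ax": 0, "ay": 0, "az": 0},
    {"tx": 0.035, "ty": -0.002, "tz": 0.006, "ax": 0, "ay": 0, "az": 0},
    {"tx": 0.028, "ty": 0, "tz": 0, "ax": 0, "ay": 0, "az": 0},
    {"tx": 0.01, "ty": 0, "tz": 0, "ax": 0, "ay": 0, "az": 0},
    {"tx": 0, "ty": 0, "tz": 0, "ax": 0, "ay": 0, "az": 0},
    {"tx": 0, "ty": 0, "tz": 0, "ax": 0, "ay": 0, "az": 0},
  ],
)

```text
t: 10.3
ee_pos: [0.4271, -0.2907, 0.1486]
tcp_rot: [1.274, 1.57, -0.279]
force: [-0.3, -1.0, 0.0]
width: 0.0353
```

Emit:
move_arm(
  steps=[
    {"tx": 0, "ty": 0, "tz": 0, "ax": 0, "ay": 0, "az": 0},
    {"tx": 0, "ty": 0, "tz": 0, "ax": 0, "ay": 0, "az": 0},
    {"tx": 0, "ty": 0, "tz": 0, "ax": 0, "ay": 0, "az": 0},
    {"tx": 0, "ty": 0, "tz": 0, "ax": 0, "ay": 0, "az": 0},
  ],
  gripper=-1,
  grip_force=25,
)

```text
t: 10.7
ee_pos: [0.4241, -0.2916, 0.1481]
tcp_rot: [-1.543, 1.567, -3.099]
force: [-7.1, 0.3, 8.0]
width: 0.0119
```

Emit:
move_arm(
  steps=[
    {"tx": -0.0064, "ty": 0.0069, "tz": 0, "ax": 0, "ay": 0, "az": 0},
    {"tx": -0.0058, "ty": 0.0074, "tz": 0, "ax": 0, "ay": 0, "az": 0},
    {"tx": -0.0052, "ty": 0.0078, "tz": 0, "ax": 0, "ay": 0, "az": 0},
    {"tx": -0.0046, "ty": 0.0082, "tz": 0, "ax": 0, "ay": 0, "az": 0},
    {"tx": -0.0039, "ty": 0.0086, "tz": 0, "ax": 0, "ay": 0, "az": 0},
  ],
)

```text
t: 11.2
ee_pos: [0.4637, -0.2909, 0.1745]
tcp_rot: [-1.469, 1.568, -3.025]
force: [-3.8, 0.8, 5.6]
width: 0.0118
```

Emit:
move_arm(
  steps=[
    {"tx": -0.0033, "ty": 0.0088, "tz": 0, "ax": 0, "ay": 0, "az": 0},
    {"tx": -0.0026, "ty": 0.0091, "tz": 0, "ax": 0, "ay": 0, "az": 0},
    {"tx": -0.0018, "ty": 0.0092, "tz": 0, "ax": 0, "ay": 0, "az": 0},
    {"tx": -0.0011, "ty": 0.0094, "tz": 0, "ax": 0, "ay": 0, "az": 0},
    {"tx": -0.0004, "ty": 0.0094, "tz": 0, "ax": 0, "ay": 0, "az": 0},
    {"tx": 0.0004, "ty": 0.0094, "tz": 0, "ax": 0, "ay": 0, "az": 0},
    {"tx": 0.0011, "ty": 0.0094, "tz": 0, "ax": 0, "ay": 0, "az": 0},
    {"tx": 0.0018, "ty": 0.0092, "tz": 0, "ax": 0, "ay": 0, "az": 0},
    {"tx": 0.0026, "ty": 0.0091, "tz": 0, "ax": 0, "ay": 0, "az": 0},
    {"tx": 0.0033, "ty": 0.0088, "tz": 0, "ax": 0, "ay": 0, "az": 0},
  ],
)

```text
t: 12.2
ee_pos: [0.5577, -0.2892, 0.1731]
tcp_rot: [1.325, 1.571, -0.23]
force: [1.3, -0.7, -0.2]
width: 0.0118
```

Emit:
move_arm(
  steps=[
    {"tx": 0.0039, "ty": 0.0086, "tz": 0, "ax": 0, "ay": 0, "az": 0},
    {"tx": 0.0046, "ty": 0.0082, "tz": 0, "ax": 0, "ay": 0, "az": 0},
    {"tx": 0.0052, "ty": 0.0078, "tz": 0, "ax": 0, "ay": 0, "az": 0},
    {"tx": 0.0058, "ty": 0.0074, "tz": 0, "ax": 0, "ay": 0, "az": 0},
    {"tx": 0.0064, "ty": 0.0069, "tz": 0, "ax": 0, "ay": 0, "az": 0},
    {"tx": 0, "ty": 0, "tz": 0, "ax": 0, "ay": 0, "az": 0},
  ],
)

```text
t: 12.8
ee_pos: [0.5938, -0.2889, 0.1472]
tcp_rot: [-1.613, 1.565, 3.114]
force: [-6.9, 0.3, 4.9]
width: 0.0115
```

Emit:
move_arm(
  steps=[
    {"tx": 0.002, "ty": 0.001, "tz": 0, "ax": 0, "ay": 0, "az": 0},
    {"tx": 0, "ty": 0, "tz": 0, "ax": 0, "ay": 0, "az": 0},
  ],
)

```text
t: 13.0
ee_pos: [0.594, -0.2889, 0.147]
tcp_rot: [-1.539, 1.565, -3.095]
force: [-12.8, 0.8, 16.2]
width: 0.0117
```

Emit:
move_arm(
  steps=[
    {"tx": 0, "ty": 0, "tz": 0, "ax": 0, "ay": 0, "az": 0},
    {"tx": 0, "ty": 0, "tz": 0, "ax": 0, "ay": 0, "az": 0},
    {"tx": 0, "ty": 0, "tz": 0, "ax": 0, "ay": 0, "az": 0},
  ],
  gripper=-0.2,
)

```text
t: 13.3
ee_pos: [0.5971, -0.288, 0.1454]
tcp_rot: [2.545, 1.57, 0.99]
force: [-0.0, -0.3, 0.2]
width: 0.0321
```

Emit:
move_arm(
  steps=[
    {"tx": -0.02, "ty": 0, "tz": 0, "ax": 0, "ay": 0, "az": 0},
    {"tx": -0.03, "ty": 0, "tz": 0, "ax": 0, "ay": 0, "az": 0},
    {"tx": -0.04, "ty": 0, "tz": 0, "ax": 0, "ay": 0, "az": 0},
  ],
)

```text
t: 13.6
ee_pos: [0.5959, -0.2878, 0.2345]
tcp_rot: [-2.127, 1.567, 2.602]
force: [0.7, 0.5, 0.4]
width: 0.035
```

```bash
python3 - <<'E'
from h import *
np.set_printoptions(precision=4,suppress=True)
pp,r,o=pose();print(pp,o['t'],o['force'],o['width'])
p,d=robot.snapshot('top');show('pics/top6.png',p,(180,130,520,330),2.3);W=world('top',d)
x,y,z=W[...,0],W[...,1],W[...,2]
m=(abs(x-.549)<.06)&(abs(y-.03)<.06)&(abs(z-.05)<.004);P=W[m];print('carton',P.mean(0),m.sum(),cv2.minAreaRect((P[:,:2]*1000).astype(np.float32)))
m=(abs(x-.46)<.13)&(abs(y+.29)<.12)&(abs(z-.07)<.004);P=W[m];print('boxrim',m.sum(),cv2.minAreaRect((P[:,:2]*1000).astype(np.float32)))
for l in('carton_center',): print([ (q['score'],pix2w('top',q['position'],.029)) for q in robot.pinpoint('top',l)])
plan([.549,.033,.15],3.6,8)
E
```

```text
[ 0.5959 -0.2878  0.2345] 13.6 [0.7315 0.5279 0.4445] 0.034969092096708954
carton [0.5458 0.0347 0.0501] 329 ((544.6162719726562, 45.862125396728516), (50.826576232910156, 91.85429382324219), 4.883502960205078)
boxrim 346 ((484.3487548828125, -242.61558532714844), (209.40774536132812, 110.63848114013672), 0.7313888669013977)
[(0.57, array([0.5465, 0.0253, 0.029 ]))]
{"tx":0.011,"ty":-0.006,"tz":-0.040,"ax":-0.33,"ay":0.02,"az":-0.07}
{"tx":0.011,"ty":-0.006,"tz":-0.040,"ax":-0.33,"ay":0.02,"az":-0.07}
{"tx":0.011,"ty":-0.005,"tz":-0.040,"ax":-0.33,"ay":0.02,"az":-0.07}
{"tx":0.011,"ty":-0.005,"tz":-0.040,"ax":-0.33,"ay":0.02,"az":-0.07}
{"tx":0.011,"ty":-0.005,"tz":-0.040,"ax":-0.33,"ay":0.02,"az":-0.07}
{"tx":0.011,"ty":-0.005,"tz":-0.041,"ax":-0.33,"ay":0.02,"az":-0.07}
{"tx":0.011,"ty":-0.004,"tz":-0.041,"ax":-0.33,"ay":0.02,"az":-0.07}
{"tx":0.011,"ty":-0.004,"tz":-0.041,"ax":-0.33,"ay":0.02,"az":-0.07}
```

View pics/top6.png

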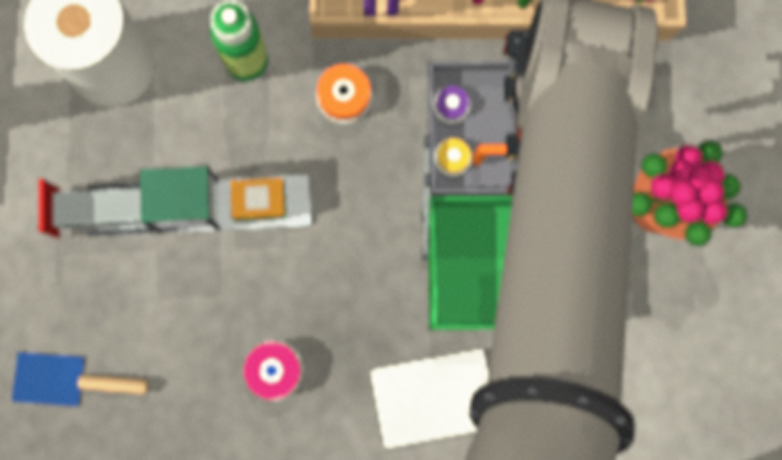

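Tray is open, with the compartment exposed (470,260 in the crop); carton at (257,198). Go to the carton with fully open jaws.

Emit:
move_arm(
  steps=[
    {"tx": 0, "ty": -0.006, "tz": -0.04, "ax": -0.3, "ay": 0, "az": 0},
    {"tx": 0, "ty": -0.006, "tz": -0.04, "ax": -0.3, "ay": 0, "az": 0},
    {"tx": 0, "ty": -0.006, "tz": -0.04, "ax": -0.3, "ay": 0, "az": 0},
    {"tx": 0.01, "ty": -0.005, "tz": -0.04, "ax": -0.3, "ay": 0, "az": 0},
    {"tx": 0.014, "ty": -0.005, "tz": -0.04, "ax": -0.3, "ay": 0, "az": 0},
    {"tx": 0.015, "ty": -0.005, "tz": -0.041, "ax": -0.3, "ay": 0, "az": 0},
    {"tx": 0.015, "ty": -0.004, "tz": -0.041, "ax": -0.4, "ay": 0, "az": 0},
    {"tx": 0.015, "ty": -0.004, "tz": -0.041, "ax": -0.4, "ay": 0, "az": 0},
    {"tx": 0.015, "ty": 0, "tz": 0, "ax": 0, "ay": 0, "az": 0},
    {"tx": 0, "ty": 0, "tz": 0, "ax": 0, "ay": 0, "az": 0},
  ],
  gripper=1,
)

```text
t: 14.7
ee_pos: [0.5431, 0.0339, 0.1495]
tcp_rot: [-1.629, 1.567, -3.135]
force: [0.4, -0.4, -0.5]
width: 0.0878
```

```bash
cat >> h.py <<'E'
def wristcloud():
    p,d=robot.snapshot('wrist');ci=robot.camera_info('wrist');T=ci['cam_to_world']
    v,u=np.mgrid[:400,:640];x=u-ci['cx'];y=v-ci['cy'];rr=np.hypot(x,y)+1e-9;th=rr/ci['fx']
    ray=np.stack([np.sin(th)*x/rr,np.sin(th)*y/rr,np.cos(th)],-1)
    return p,d,(ray*(d/np.maximum(ray[...,2],.05))[...,None])@T[:3,:3].T+T[:3,3]
E
python3 - <<'E'
from h import *
np.set_printoptions(precision=4,suppress=True)
pp,r,o=pose();print(pp,o['t'],o['force'],o['width'],r.as_matrix().round(3))
p,d,W=wristcloud();show('pics/wrist7.png',p);x,y,z=W[...,0],W[...,1],W[...,2]
m=(abs(x-.549)<.06)&(abs(y-.03)<.08)&(abs(z-.05)<.006)&(d>0);P=W[m];print('carton',P.mean(0),m.sum(),cv2.minAreaRect((P[:,:2]*1000).astype(np.float32)))
plan([.5475,.0335,.028],3.6,1)
E
```

```text
[0.5431 0.0339 0.1495] 14.7 [ 0.4424 -0.4023 -0.5059] 0.08781430347229738 [[-0.004  0.998  0.064]
 [-0.     0.064 -0.998]
 [-1.    -0.004 -0.   ]]
carton [0.5459 0.0359 0.0524] 4698 ((545.8772583007812, 34.00922393798828), (49.99956512451172, 70.16175842285156), 3.733229398727417)
{"tx":0.123,"ty":0.004,"tz":-0.001,"ax":-0.08,"ay":0.02,"az":0.13}
```

View pics/wrist7.png

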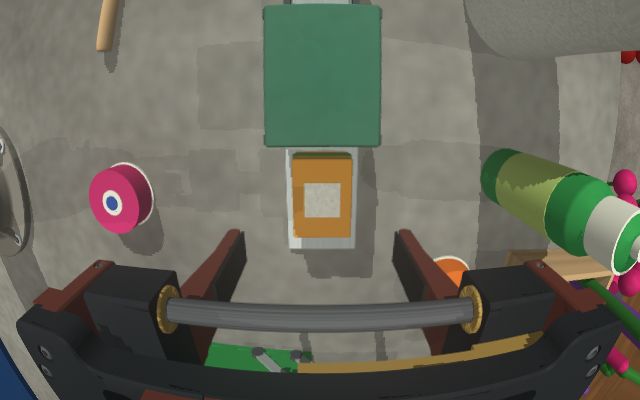

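Carton is midway between the fingers (centre (322,195) px), measured 50 x 70 mm at (0.546,0.034), yaw 3.7°; descend.

Emit:
move_arm(
  steps=[
    {"tx": 0.03, "ty": 0.003, "tz": 0, "ax": 0, "ay": 0, "az": 0},
    {"tx": 0.03, "ty": 0, "tz": 0, "ax": 0, "ay": 0, "az": 0},
    {"tx": 0.03, "ty": 0, "tz": 0, "ax": 0, "ay": 0, "az": 0},
    {"tx": 0.02, "ty": 0, "tz": 0, "ax": 0, "ay": 0, "az": 0},
    {"tx": 0.01, "ty": 0, "tz": 0, "ax": 0, "ay": 0, "az": 0},
    {"tx": 0, "ty": 0, "tz": 0, "ax": 0, "ay": 0, "az": 0},
  ],
)

```text
t: 15.35
ee_pos: [0.5475, 0.0318, 0.031]
tcp_rot: [-1.183, 1.569, -2.695]
force: [-0.2, 0.4, 0.8]
width: 0.0877
```

Emit:
move_arm(
  steps=[
    {"tx": 0, "ty": 0, "tz": 0, "ax": 0, "ay": 0, "az": 0},
    {"tx": 0, "ty": 0, "tz": 0, "ax": 0, "ay": 0, "az": 0},
    {"tx": 0, "ty": 0, "tz": 0, "ax": 0, "ay": 0, "az": 0},
    {"tx": 0, "ty": 0, "tz": 0, "ax": 0, "ay": 0, "az": 0},
    {"tx": 0, "ty": 0, "tz": 0, "ax": 0, "ay": 0, "az": 0},
  ],
  gripper=-1,
  grip_force=15,
)

```text
t: 15.85
ee_pos: [0.5476, 0.0331, 0.032]
tcp_rot: [1.067, 1.57, -0.443]
force: [-1.1, 0.3, 0.6]
width: 0.0511
```

Emit:
move_arm(
  steps=[
    {"tx": -0.01, "ty": 0, "tz": 0, "ax": 0, "ay": 0, "az": 0},
    {"tx": -0.025, "ty": 0, "tz": 0, "ax": 0, "ay": 0, "az": 0},
    {"tx": -0.035, "ty": 0, "tz": 0, "ax": 0, "ay": 0, "az": 0},
    {"tx": -0.035, "ty": 0, "tz": 0, "ax": 0, "ay": 0, "az": 0},
    {"tx": -0.03, "ty": 0, "tz": 0, "ax": 0, "ay": 0, "az": 0},
    {"tx": -0.015, "ty": 0, "tz": 0, "ax": 0, "ay": 0, "az": 0},
  ],
)

```text
t: 16.45
ee_pos: [0.5487, 0.0335, 0.1849]
tcp_rot: [1.575, 1.567, 0.066]
force: [-0.0, 0.6, -1.2]
width: 0.0501
```

```bash
python3 - <<'E'
from h import *
pp,r,o=pose();print(pp,o['t'],o['force'],o['width'])
plan([.448,-.292,.18],1,10)
E
```

```text
[0.54872316 0.03347476 0.18491517] 16.45 [-0.00905741  0.5604792  -1.24798655] 0.050136863517785346
{"tx":0.000,"ty":-0.012,"tz":0.032,"ax":0.25,"ay":-0.00,"az":-0.02}
{"tx":0.000,"ty":-0.012,"tz":0.032,"ax":0.25,"ay":-0.00,"az":-0.02}
{"tx":0.000,"ty":-0.012,"tz":0.032,"ax":0.25,"ay":-0.00,"az":-0.02}
{"tx":0.000,"ty":-0.012,"tz":0.032,"ax":0.25,"ay":-0.00,"az":-0.02}
{"tx":0.000,"ty":-0.011,"tz":0.032,"ax":0.25,"ay":-0.00,"az":-0.02}
{"tx":0.000,"ty":-0.011,"tz":0.032,"ax":0.25,"ay":-0.00,"az":-0.02}
{"tx":0.000,"ty":-0.011,"tz":0.032,"ax":0.25,"ay":-0.00,"az":-0.02}
{"tx":0.000,"ty":-0.011,"tz":0.032,"ax":0.25,"ay":-0.00,"az":-0.02}
{"tx":0.000,"ty":-0.011,"tz":0.032,"ax":0.25,"ay":-0.00,"az":-0.02}
{"tx":0.000,"ty":-0.011,"tz":0.032,"ax":0.25,"ay":-0.00,"az":-0.02}
```

Emit:
move_arm(
  steps=[
    {"tx": 0, "ty": -0.014, "tz": 0.032, "ax": 0.3, "ay": 0, "az": 0},
    {"tx": 0, "ty": -0.014, "tz": 0.032, "ax": 0.3, "ay": 0, "az": 0},
    {"tx": 0, "ty": -0.012, "tz": 0.032, "ax": 0.3, "ay": 0, "az": 0},
    {"tx": 0, "ty": -0.012, "tz": 0.032, "ax": 0.3, "ay": 0, "az": 0},
    {"tx": 0, "ty": -0.011, "tz": 0.032, "ax": 0.3, "ay": 0, "az": 0},
    {"tx": 0, "ty": -0.011, "tz": 0.032, "ax": 0.3, "ay": 0, "az": 0},
    {"tx": 0, "ty": -0.011, "tz": 0.032, "ax": 0.2, "ay": 0, "az": 0},
    {"tx": 0, "ty": -0.01, "tz": 0.032, "ax": 0.2, "ay": 0, "az": 0},
    {"tx": 0, "ty": -0.01, "tz": 0.032, "ax": 0.2, "ay": 0, "az": 0},
    {"tx": 0, "ty": -0.01, "tz": 0.032, "ax": 0.2, "ay": 0, "az": 0},
  ],
)

```text
t: 17.45
ee_pos: [0.4441, -0.2923, 0.1813]
tcp_rot: [-2.086, 1.57, 2.642]
force: [-0.0, -0.7, -0.2]
width: 0.0497
```

Emit:
move_arm(
  steps=[
    {"tx": 0, "ty": 0, "tz": 0, "ax": 0, "ay": 0, "az": 0},
    {"tx": 0, "ty": 0, "tz": 0, "ax": 0, "ay": 0, "az": 0},
  ],
)

```text
t: 17.65
ee_pos: [0.4444, -0.2915, 0.1811]
tcp_rot: [-2.303, 1.57, 2.424]
force: [0.1, 0.9, -0.1]
width: 0.0495
```

```bash
python3 - <<'E'
from h import *
np.set_printoptions(precision=4,suppress=True)
pp,r,o=pose();print(pp,o['t'],o['force'],o['width'],r.as_matrix().round(3))
p,d,W=wristcloud();show('pics/wrist8.png',p)
x,y,z=W[...,0],W[...,1],W[...,2]
m=(abs(x-.466)<.12)&(abs(y+.29)<.13)&(abs(z-.07)<.006)&(d>0);P=W[m];print('rim',m.sum(),P.min(0),P.max(0),cv2.minAreaRect((P[:,:2]*1000).astype(np.float32)))
p,d=robot.snapshot('side');show('pics/side8.png',p,(200,180,440,360),3.3)
plan([.448,-.292,.18],1,1)
E
```

```text
[ 0.4444 -0.2915  0.1811] 17.65 [ 0.1398  0.8632 -0.06  ] 0.049547358711666996 [[-0.001  1.     0.014]
 [ 0.001  0.014 -1.   ]
 [-1.    -0.001 -0.001]]
rim 6527 [ 0.378  -0.3895  0.064 ] [ 0.586  -0.1834  0.076 ] ((482.69915771484375, -286.7389831542969), (207.6477508544922, 205.70004272460938), 0.6105251312255859)
{"tx":0.001,"ty":0.003,"tz":0.002,"ax":0.01,"ay":-0.05,"az":0.02}
```

View pics/wrist8.png

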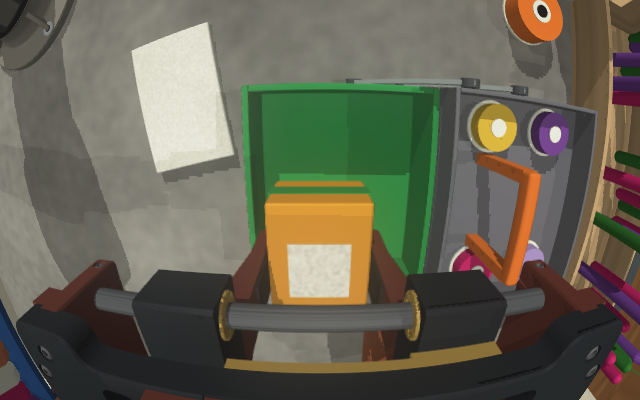

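View pics/side8.png

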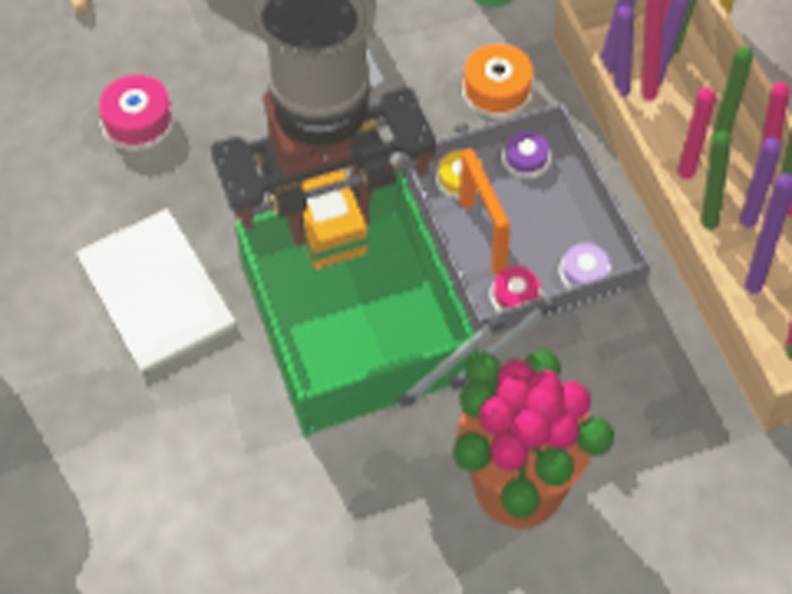

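Carton is held level over the open compartment (wrist: carton (318,250), box interior (345,150)). Lower it.

Emit:
move_arm(
  steps=[
    {"tx": 0.025, "ty": 0.003, "tz": 0, "ax": 0, "ay": 0, "az": 0},
    {"tx": 0.03, "ty": 0, "tz": 0, "ax": 0, "ay": 0, "az": 0},
    {"tx": 0.03, "ty": 0, "tz": 0, "ax": 0, "ay": 0, "az": 0},
    {"tx": 0.025, "ty": 0, "tz": 0, "ax": 0, "ay": 0, "az": 0},
    {"tx": 0.015, "ty": 0, "tz": 0, "ax": 0, "ay": 0, "az": 0},
    {"tx": 0.01, "ty": 0, "tz": 0, "ax": 0, "ay": 0, "az": 0},
    {"tx": 0.006, "ty": 0, "tz": 0, "ax": 0, "ay": 0, "az": 0},
    {"tx": 0.003, "ty": 0, "tz": 0, "ax": 0, "ay": 0, "az": 0},
    {"tx": 0, "ty": 0, "tz": 0, "ax": 0, "ay": 0, "az": 0},
  ],
)

```text
t: 18.65
ee_pos: [0.4485, -0.291, 0.0379]
tcp_rot: [1.241, 1.57, -0.314]
force: [-0.6, 0.6, -1.1]
width: 0.0502
```

Emit:
move_arm(
  steps=[
    {"tx": 0.002, "ty": 0, "tz": 0, "ax": 0, "ay": 0, "az": 0},
    {"tx": 0.002, "ty": 0, "tz": 0, "ax": 0, "ay": 0, "az": 0},
    {"tx": 0, "ty": 0, "tz": 0, "ax": 0, "ay": 0, "az": 0},
  ],
)

```text
t: 18.95
ee_pos: [0.4481, -0.2913, 0.0338]
tcp_rot: [0.701, 1.571, -0.854]
force: [-1.0, 0.2, -1.0]
width: 0.0495
```

Emit:
move_arm(
  steps=[
    {"tx": 0.002, "ty": 0, "tz": 0, "ax": 0, "ay": 0, "az": 0},
    {"tx": 0.002, "ty": 0, "tz": 0, "ax": 0, "ay": 0, "az": 0},
    {"tx": 0, "ty": 0, "tz": 0, "ax": 0, "ay": 0, "az": 0},
  ],
)

```text
t: 19.25
ee_pos: [0.4482, -0.2914, 0.0301]
tcp_rot: [0.449, 1.57, -1.107]
force: [-0.7, 0.6, 4.3]
width: 0.0497
```

Contact with the floor (+4 N up). Release by opening only part-way.

Emit:
move_arm(
  steps=[
    {"tx": 0, "ty": 0, "tz": 0, "ax": 0, "ay": 0, "az": 0},
    {"tx": 0, "ty": 0, "tz": 0, "ax": 0, "ay": 0, "az": 0},
    {"tx": 0, "ty": 0, "tz": 0, "ax": 0, "ay": 0, "az": 0},
    {"tx": 0, "ty": 0, "tz": 0, "ax": 0, "ay": 0, "az": 0},
  ],
  gripper=0.5,
)

```text
t: 19.65
ee_pos: [0.4481, -0.2912, 0.0296]
tcp_rot: [-2.277, 1.571, 2.451]
force: [-1.1, -0.1, 0.1]
width: 0.0659
```

Emit:
move_arm(
  steps=[
    {"tx": -0.015, "ty": 0, "tz": 0, "ax": 0, "ay": 0, "az": 0},
    {"tx": -0.03, "ty": 0, "tz": 0, "ax": 0, "ay": 0, "az": 0},
    {"tx": -0.04, "ty": 0, "tz": 0, "ax": 0, "ay": 0, "az": 0},
    {"tx": -0.045, "ty": 0, "tz": 0, "ax": 0, "ay": 0, "az": 0},
    {"tx": -0.045, "ty": 0, "tz": 0, "ax": 0, "ay": 0, "az": 0},
    {"tx": -0.045, "ty": 0, "tz": 0, "ax": 0, "ay": 0, "az": 0},
    {"tx": 0, "ty": 0, "tz": 0, "ax": 0, "ay": 0, "az": 0},
  ],
)

```text
t: 20.35
ee_pos: [0.4513, -0.2925, 0.2573]
tcp_rot: [1.016, 1.559, -0.539]
force: [1.2, -0.3, 0.0]
width: 0.0658
```

```bash
python3 - <<'E'
from h import *
np.set_printoptions(precision=4,suppress=True)
pp,r,o=pose();print(pp,o['t'],o['force'],o['width'],r.as_matrix().round(3))
p,d,W=wristcloud();show('pics/wrist9.png',p)
x,y,z=W[...,0],W[...,1],W[...,2]
m=(abs(x-.448)<.05)&(abs(y+.29)<.06)&(abs(z-.048)<.006)&(d>0);P=W[m];print('carton',m.sum(),P.mean(0),cv2.minAreaRect((P[:,:2]*1000).astype(np.float32)))
m=(abs(x-.595)<.03)&(abs(y+.29)<.06)&(abs(z-.157)<.008)&(d>0);P=W[m];print('handle',m.sum(),P.mean(0),cv2.minAreaRect((P[:,:2]*1000).astype(np.float32)))
p,d=robot.snapshot('side');show('pics/side9.png',p,(200,180,440,360),3.3)
E
```

```text
[ 0.4513 -0.2925  0.2573] 20.35 [ 1.2351 -0.2855  0.0442] 0.06583492193811966 [[ 0.011  1.     0.016]
 [-0.006  0.016 -1.   ]
 [-1.     0.01   0.006]]
carton 2430 [ 0.4457 -0.2867  0.0462] ((446.1934814453125, -287.5990905761719), (50.692420959472656, 69.46299743652344), 0.9798446893692017)
handle 1110 [ 0.59   -0.2868  0.1536] ((591.107421875, -289.0050048828125), (12.809825897216797, 89.4953384399414), 1.1338340044021606)
```

View pics/wrist9.png

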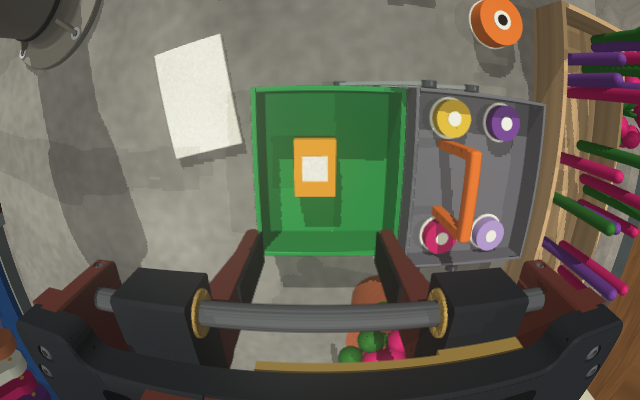

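View pics/side9.png

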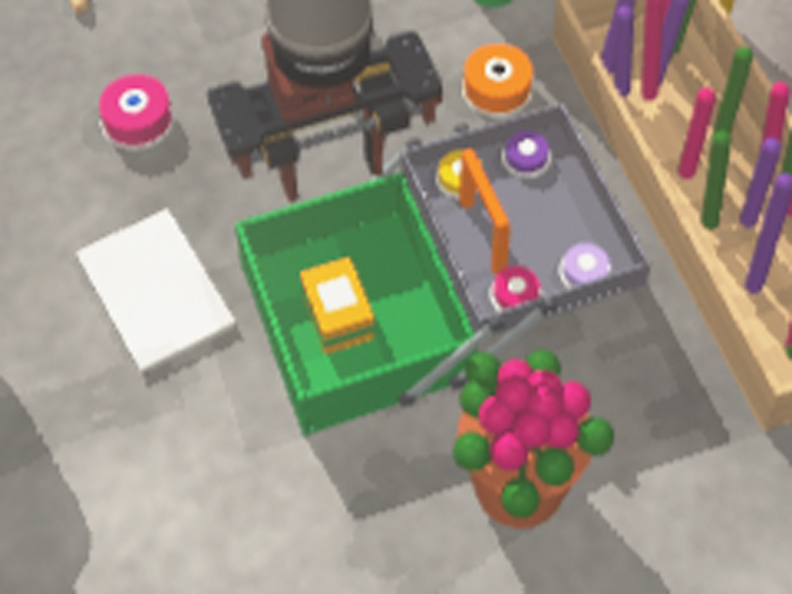

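The carton lies flat in the compartment (wrist (315,167); box-frame ≈(−0.019,+0.003)), tray still open with handle at ≈(0.594,−0.289). Go back to the handle.

Emit:
move_arm(
  steps=[
    {"tx": 0, "ty": 0.03, "tz": -0.001, "ax": 0, "ay": 0, "az": 0},
    {"tx": 0, "ty": 0.04, "tz": -0.001, "ax": 0, "ay": 0, "az": 0},
    {"tx": 0, "ty": 0.04, "tz": 0, "ax": 0, "ay": 0, "az": 0},
    {"tx": 0, "ty": 0.033, "tz": 0, "ax": 0, "ay": 0, "az": 0},
    {"tx": 0, "ty": 0, "tz": 0, "ax": 0, "ay": 0, "az": 0},
    {"tx": 0, "ty": 0, "tz": 0, "ax": 0, "ay": 0, "az": 0},
  ],
  gripper=-0.2,
)

```text
t: 21.05
ee_pos: [0.5902, -0.2862, 0.2476]
tcp_rot: [-2.035, 1.567, 2.694]
force: [-0.6, -0.3, -0.0]
width: 0.0353
```

```bash
python3 - <<'E'
from h import *
np.set_printoptions(precision=4,suppress=True)
pp,r,o=pose();print(pp,o['t'],o['force'],o['width'],r.as_matrix().round(3))
p,d,W=wristcloud()
x,y,z=W[...,0],W[...,1],W[...,2]
m=(abs(x-.595)<.03)&(abs(y+.29)<.06)&(abs(z-.157)<.008)&(d>0);P=W[m];print('handle',m.sum(),P.mean(0),cv2.minAreaRect((P[:,:2]*1000).astype(np.float32)))
plan([.5945,-.289,.147],1,1)
E
```

```text
[ 0.5902 -0.2862  0.2476] 21.05 [-0.6102 -0.2962 -0.0193] 0.03531279543254528 [[-0.003  1.     0.017]
 [ 0.002  0.017 -1.   ]
 [-1.    -0.003 -0.002]]
handle 1484 [ 0.5932 -0.2864  0.1583] ((593.5877685546875, -290.0645446777344), (11.835136413574219, 88.8974838256836), 0.7952514290809631)
{"tx":0.101,"ty":0.005,"tz":0.002,"ax":-0.09,"ay":-0.06,"az":0.18}
```

Emit:
move_arm(
  steps=[
    {"tx": 0.03, "ty": 0.004, "tz": 0.003, "ax": 0, "ay": 0, "az": 0},
    {"tx": 0.035, "ty": 0, "tz": 0, "ax": 0, "ay": 0, "az": 0},
    {"tx": 0.026, "ty": 0, "tz": 0, "ax": 0, "ay": 0, "az": 0},
    {"tx": 0.009, "ty": 0, "tz": 0, "ax": 0, "ay": 0, "az": 0},
    {"tx": 0, "ty": 0, "tz": 0, "ax": 0, "ay": 0, "az": 0},
  ],
)

```text
t: 21.6
ee_pos: [0.5932, -0.2901, 0.1486]
tcp_rot: [-1.821, 1.568, 2.907]
force: [-0.4, 0.9, -0.1]
width: 0.0351
```

Emit:
move_arm(
  steps=[
    {"tx": 0, "ty": 0, "tz": 0, "ax": 0, "ay": 0, "az": 0},
    {"tx": 0, "ty": 0, "tz": 0, "ax": 0, "ay": 0, "az": 0},
    {"tx": 0, "ty": 0, "tz": 0, "ax": 0, "ay": 0, "az": 0},
    {"tx": 0, "ty": 0, "tz": 0, "ax": 0, "ay": 0, "az": 0},
  ],
  gripper=-1,
  grip_force=25,
)

```text
t: 22.0
ee_pos: [0.5938, -0.2903, 0.1509]
tcp_rot: [-1.271, 1.568, -2.827]
force: [-5.3, 0.0, 6.1]
width: 0.012
```

Emit:
move_arm(
  steps=[
    {"tx": -0.0064, "ty": -0.0069, "tz": 0, "ax": 0, "ay": 0, "az": 0},
    {"tx": -0.0058, "ty": -0.0074, "tz": 0, "ax": 0, "ay": 0, "az": 0},
    {"tx": -0.0052, "ty": -0.0078, "tz": 0, "ax": 0, "ay": 0, "az": 0},
    {"tx": -0.0046, "ty": -0.0082, "tz": 0, "ax": 0, "ay": 0, "az": 0},
    {"tx": -0.0039, "ty": -0.0086, "tz": 0, "ax": 0, "ay": 0, "az": 0},
    {"tx": -0.0033, "ty": -0.0088, "tz": 0, "ax": 0, "ay": 0, "az": 0},
    {"tx": -0.0026, "ty": -0.0091, "tz": 0, "ax": 0, "ay": 0, "az": 0},
    {"tx": -0.0018, "ty": -0.0092, "tz": 0, "ax": 0, "ay": 0, "az": 0},
    {"tx": -0.0011, "ty": -0.0094, "tz": 0, "ax": 0, "ay": 0, "az": 0},
    {"tx": -0.0004, "ty": -0.0094, "tz": 0, "ax": 0, "ay": 0, "az": 0},
  ],
)

```text
t: 23.0
ee_pos: [0.5102, -0.2917, 0.186]
tcp_rot: [0.991, 1.569, -0.564]
force: [1.0, -2.5, 5.8]
width: 0.0119
```

Emit:
move_arm(
  steps=[
    {"tx": 0.0004, "ty": -0.0094, "tz": 0, "ax": 0, "ay": 0, "az": 0},
    {"tx": 0.0011, "ty": -0.0094, "tz": 0, "ax": 0, "ay": 0, "az": 0},
    {"tx": 0.0018, "ty": -0.0092, "tz": 0, "ax": 0, "ay": 0, "az": 0},
    {"tx": 0.0026, "ty": -0.0091, "tz": 0, "ax": 0, "ay": 0, "az": 0},
    {"tx": 0.0033, "ty": -0.0088, "tz": 0, "ax": 0, "ay": 0, "az": 0},
    {"tx": 0.0039, "ty": -0.0086, "tz": 0, "ax": 0, "ay": 0, "az": 0},
  ],
)

```text
t: 23.6
ee_pos: [0.4533, -0.2926, 0.1723]
tcp_rot: [-1.352, 1.568, -2.908]
force: [-5.7, -3.0, 6.5]
width: 0.0119
```

Emit:
move_arm(
  steps=[
    {"tx": 0.0046, "ty": -0.0082, "tz": 0, "ax": 0, "ay": 0, "az": 0},
    {"tx": 0.0052, "ty": -0.0078, "tz": 0, "ax": 0, "ay": 0, "az": 0},
    {"tx": 0.003, "ty": -0.0037, "tz": 0, "ax": 0, "ay": 0, "az": 0},
    {"tx": 0.003, "ty": -0.0037, "tz": 0, "ax": 0, "ay": 0, "az": 0},
    {"tx": 0.0032, "ty": -0.0035, "tz": 0, "ax": 0, "ay": 0, "az": 0},
    {"tx": 0.0032, "ty": -0.0035, "tz": 0, "ax": 0, "ay": 0, "az": 0},
    {"tx": 0, "ty": 0, "tz": 0, "ax": 0, "ay": 0, "az": 0},
  ],
)

```text
t: 24.3
ee_pos: [0.4241, -0.2932, 0.1507]
tcp_rot: [-0.857, 1.569, -2.413]
force: [-4.7, -2.0, 13.4]
width: 0.0116
```

Emit:
move_arm(
  steps=[
    {"tx": 0.001, "ty": -0.001, "tz": 0, "ax": 0, "ay": 0, "az": 0},
    {"tx": 0, "ty": 0, "tz": 0, "ax": 0, "ay": 0, "az": 0},
  ],
)

```text
t: 24.5
ee_pos: [0.424, -0.2932, 0.1506]
tcp_rot: [0.153, 1.569, -1.403]
force: [-4.1, -0.7, 20.2]
width: 0.0119
```

Emit:
move_arm(
  steps=[
    {"tx": 0, "ty": 0, "tz": 0, "ax": 0, "ay": 0, "az": 0},
    {"tx": 0, "ty": 0, "tz": 0, "ax": 0, "ay": 0, "az": 0},
    {"tx": 0, "ty": 0, "tz": 0, "ax": 0, "ay": 0, "az": 0},
  ],
  gripper=-0.2,
)

```text
t: 24.8
ee_pos: [0.4235, -0.2918, 0.1479]
tcp_rot: [-2.288, 1.569, 2.441]
force: [0.9, -0.3, -0.2]
width: 0.0322
```

Emit:
move_arm(
  steps=[
    {"tx": -0.02, "ty": 0, "tz": 0, "ax": 0, "ay": 0, "az": 0},
    {"tx": -0.03, "ty": 0, "tz": 0, "ax": 0, "ay": 0, "az": 0},
    {"tx": -0.04, "ty": 0, "tz": 0, "ax": 0, "ay": 0, "az": 0},
    {"tx": -0.04, "ty": 0, "tz": -0.04, "ax": 0, "ay": 0, "az": 0},
    {"tx": -0.01, "ty": 0, "tz": -0.048, "ax": 0, "ay": 0, "az": 0},
    {"tx": 0, "ty": 0, "tz": -0.048, "ax": 0, "ay": 0, "az": 0},
    {"tx": 0, "ty": 0, "tz": -0.03, "ax": 0, "ay": 0, "az": 0},
    {"tx": 0, "ty": 0, "tz": 0, "ax": 0, "ay": 0, "az": 0},
    {"tx": 0, "ty": 0, "tz": 0, "ax": 0, "ay": 0, "az": 0},
  ],
)

```text
t: 25.7
ee_pos: [0.4214, -0.131, 0.2835]
tcp_rot: [-1.356, 1.57, -2.909]
force: [-0.6, -0.4, -0.1]
width: 0.0351
```

```bash
python3 - <<'E'
from h import *
np.set_printoptions(precision=4,suppress=True)
pp,r,o=pose();print(pp,o['t'],o['force'],o['width'])
s=np.load('s0.npz')
p2,d2=robot.snapshot('side');show('pics/side10.png',p2)
p,d=robot.snapshot('top');show('pics/top10.png',p)
for c,pp,W in(('top0',s['p'],s['W']),('side0',s['p2'],s['W2']),('top',p,world('top',d)),('side',p2,world('side',d2))):
    hsv=cv2.cvtColor(pp,cv2.COLOR_RGB2HSV).astype(int);H,S=hsv[...,0],hsv[...,1];x,y,z=W[...,0],W[...,1],W[...,2]
    m=(abs(x-.43)<.06)&(abs(y+.29)<.08)&(z>.143)&(z<.17)&(H<20)&(S>150);P=W[m]
    print(c,'handle',m.sum(),P.mean(0) if m.any() else 0)
    m=(abs(x-.53)<.06)&(y>.15)&(y<.36)&(z>.02)&(z<.095)&((H<6)|(H>174))&(S>150);print(c,'paddle',m.sum(),W[m].mean(0) if m.any() else 0)
for l in('spare_center','carton_center','tray_handle'):
  for q in robot.pinpoint('side',l)[:2]: print(l,q,pix2w('side',q['position'],.15 if 'h' in l else .029))
E
```

```text
[ 0.4214 -0.131   0.2835] 25.7 [-0.5688 -0.3618 -0.0544] 0.03509108450690969
top0 handle 143 [ 0.4237 -0.2943  0.1567]
top0 paddle 118 [0.524  0.3057 0.0761]
side0 handle 120 [ 0.4272 -0.2957  0.1551]
side0 paddle 101 [0.5318 0.3066 0.0706]
top handle 145 [ 0.4236 -0.2945  0.1567]
top paddle 120 [0.5241 0.3058 0.0758]
side handle 118 [ 0.4272 -0.2958  0.1555]
side paddle 0 0
tray_handle {'position': [291.9, 252.7], 'score': 0.62} [ 0.4265 -0.2875  0.15  ]
```

View pics/side10.png

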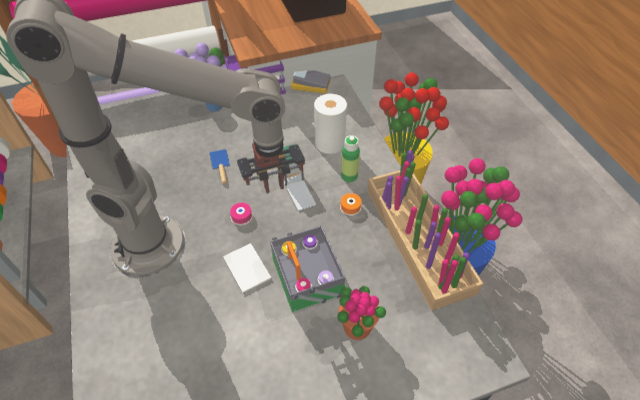

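View pics/top10.png

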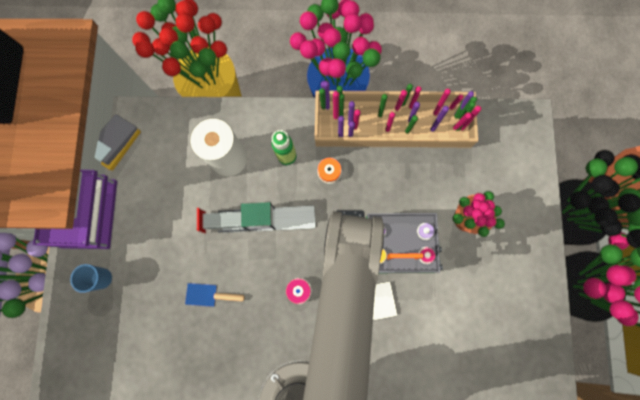

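The handle, paddle and bystanders all sit at their starting positions, and the deck is empty. Handing in.

```bash
python3 -c "
from station import robot
print(robot.sign_off())"
```

```text
the job is handed in; nothing more can be done
None
```

I pushed the paddle to its hard stop, where the force rose to 24 N with no further motion, and one carton came out. The paddle then sprang back. I opened the tray along its arc, set the carton on the compartment floor, released it there, and lowered the tray shut while holding the handle. I handed in at about 26 s on the robot clock.

**Final pictures:**
- **Tray:** the handle is within about 0.5 mm of its starting shut position in both views.
- **Paddle:** it is back within about 0.5 mm in the top view. In the last side picture the arm hid it.
- **Deck and bystanders:** the deck is empty. The roll, can, spool and pot look unmoved; I compared them by eye and did not re-measure them.

**Carton:** before I shut the tray it lay flat about 19 mm to the box's −x of centre. It can't be seen now that the tray is shut.

**Second carton:** I only know it stayed in from the empty deck. The detector never reported it by name.

**Other hiccup:** the first move call was refused as invalid input because some rows left out zero values. I resent it with every value filled in, and nothing had moved in between.

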